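# Grade the mill balls and clamp the grader shut

## Task

Tip every scoop that holds a ceramic ball into the grader's hopper so that each ball rolls down the ramp into the bin for its size, and stand each emptied scoop upright back on the blue mat. When all the balls are in their bins, put the grey lid on the grader, fully seated inside the rim, and swing the clamp bar right over it. Leave the other things on the bench where they are.

Things in the scene. Friction and masses are not known exactly. Their poses are not given: they have to be found in the camera images.
- grader: Ball grader, fixed: a narrow white and clear box, 100 x 290 mm, length along its y; origin at the centre of its underside. Open hopper at the +y end. Its V-shaped floor slopes 20 degrees down towards -y as a ramp whose bottom slot widens in steps; a ball drops through the first stretch it fits, into the bin below. Past the hopper (y -141 to 51 mm) the walls end in a level rim at z 160 mm, inside width 84 mm.
- hopper (a point): Centre of the hopper's mouth, level with the top of its walls (215 mm above the bench). Inside 84 mm (grader x) by 86 mm (grader y). Floor about 65 mm lower. Downhill, at grader y 53 to -21 mm, the slot is 21 mm wide with the bin for small balls below; y -21 to -83: 32 mm, medium balls; y -83 to -137: 48 mm, large balls. The bins are 84 mm wide, their floors 6 to 22 mm above the bench, lowest on the +x side.
- lid_seat (a point): Where the lid goes: centre of the lid seat, at rim height (160 mm above the bench). A seated lid lies centred here, its long side along the grader's y axis, plate on the rim.
- lid_grip (a point): Loose grey lid: plate 94 (x) x 182 (y) x 5 mm; two ribs below, 10 mm deep, 72 mm over their outsides, 160 mm long, enter the rim with 6 mm play. On top in the middle an upright black grip 14 mm thick (x), 36 mm long (y), 30 mm high. This point: centre of the grip, 20 mm above the plate's underside; 30 mm above the bench at the start, 180 mm when seated. Either way round fits. 130 g.
- clamp_pin (a point): Middle of the upright black pin on the clamp bar: 12 mm diameter, 28 mm high, centre 190 mm above the bench, 45 mm from the pivot. Can be pinched from above.
- clamp_pivot (a point): Pivot (vertical axis) of the steel clamp bar, on a post at the -y end of the grader. The bar is 14 mm wide and 7 mm thick, its underside 169 mm above the bench, 4 mm over a seated lid.
- clamp (a joint): Clamp bar angle, rad: 0 when it points along the grader's +x axis (off the lid); grows anticlockwise seen from above; 1.57 when it points along +y over the lid's middle line; stop at 1.6. Light friction (under 1 N at the pin); stays where left.
- mat: Blue mat fixed on the bench, 180 x 470 x 3 mm, origin at the centre of its underside, y along its long side.
- scoop_a_grip (a point): Small steel weighing scoop with an upright black handle at its back. This point: in the handle, 48 mm above the underside; +x to the spout, y across, z up. Handle 14 mm thick (y), 28 long, top 18 mm above this point. The pan (55 mm wide, walls 22 mm high) begins 16 mm ahead; its open spout, floor rising 18 degrees, ends 86 mm ahead and 40 mm below. Tipped, a ball starts to roll out at 18 to 28 degrees. 90 g.
- scoop_b_grip (a point): Small steel weighing scoop with an upright black handle at its back. This point: in the handle, 48 mm above the underside; +x to the spout, y across, z up. Handle 14 mm thick (y), 28 long, top 18 mm above this point. The pan (55 mm wide, walls 22 mm high) begins 16 mm ahead; its open spout, floor rising 18 degrees, ends 86 mm ahead and 40 mm below. Tipped, a ball starts to roll out at 18 to 28 degrees. 90 g.
- scoop_c_grip (a point): Small steel weighing scoop with an upright black handle at its back. This point: in the handle, 48 mm above the underside; +x to the spout, y across, z up. Handle 14 mm thick (y), 28 long, top 18 mm above this point. The pan (55 mm wide, walls 22 mm high) begins 16 mm ahead; its open spout, floor rising 18 degrees, ends 86 mm ahead and 40 mm below. Tipped, a ball starts to roll out at 18 to 28 degrees. 90 g.
- scoop_d_grip (a point): Small steel weighing scoop with an upright black handle at its back. This point: in the handle, 48 mm above the underside; +x to the spout, y across, z up. Handle 14 mm thick (y), 28 long, top 18 mm above this point. The pan (55 mm wide, walls 22 mm high) begins 16 mm ahead; its open spout, floor rising 18 degrees, ends 86 mm ahead and 40 mm below. Tipped, a ball starts to roll out at 18 to 28 degrees. 90 g.
- scoop_e_grip (a point): Small steel weighing scoop with an upright black handle at its back. This point: in the handle, 48 mm above the underside; +x to the spout, y across, z up. Handle 14 mm thick (y), 28 long, top 18 mm above this point. The pan (55 mm wide, walls 22 mm high) begins 16 mm ahead; its open spout, floor rising 18 degrees, ends 86 mm ahead and 40 mm below. Tipped, a ball starts to roll out at 18 to 28 degrees. 90 g.
- ball_s1_center (a point): Centre of a small white ceramic ball, 17 mm diameter, which starts in scoop a; may be absent (then that scoop is empty).
- ball_s2_center (a point): Centre of a small white ceramic ball, 17 mm diameter, which starts in scoop b; may be absent (then that scoop is empty).
- ball_m1_center (a point): Centre of a medium white ceramic ball, 29 mm diameter, which starts in scoop c; may be absent (then that scoop is empty).
- ball_m2_center (a point): Centre of a medium white ceramic ball, 29 mm diameter, which starts in scoop d; may be absent (then that scoop is empty).
- ball_l1_center (a point): Centre of a large white ceramic ball, 44 mm diameter, which starts in scoop e; may be absent (then that scoop is empty).
- reagent: Bystander: glass bottle, 60 mm diameter, 130 mm high; origin at its base.
- beaker: Bystander: empty beaker, 70 mm diameter, 85 mm high; origin at its base.
- jar: Bystander: amber jar, 52 mm diameter, 60 mm high; origin at its base.
- spoon: Bystander: a steel measuring spoon, 170 mm long, lying flat.
- weight: Bystander: 200 g brass weight, 32 mm diameter, 50 mm high; origin at its base.
- puck: Bystander: closed clear dish, 56 mm diameter, 12 mm high; origin at its base.
Mind the look-alikes: they are no part of the job. Of the things shaped like the part that bears lid_grip, the grey one is meant.

How it is judged:
By the outcome, as a careful person would: the job done as asked, in the order asked, and still so for the second after the job is handed in, with the robot touching nothing.
Of ball_s1, ball_s2, ball_m1, ball_m2, ball_l1 only 3 to 5 are there at a start; the rules pass over those that are not, and their reading is None.
At some moment in a run one of lid may be knocked a few centimetres aside while the robot is not near it.
It also fails if it takes over 210 s, if anything falls off the work surface, if the arm or the gripper's body presses on something with over 40 N, if the wrist force passes 120 N, or if a joint passes its speed limit or range.

## Robot

A 6-joint arm with a two-finger parallel gripper is mounted at the origin on the work surface. World frame = base frame: x ahead of the robot, y to its left, z up, the work surface at z = 0. Lengths are in m, angles in rad, forces in N, time in s.
With the tool pointing down it reaches from about 0.3 to 0.875 m from the base axis. Payload 4.2 kg.
Tool frame: the origin (TCP) lies midway between the tips of the shut fingers; the grasp point (between the pads) lies 19 mm behind it; z points along the fingers, y is the line along which they close (so a half turn about z gives the same grasp; the last joint's range is limited). The gripper opens to 85 mm and grips with 20 to 120 N. Pads are 22 mm wide; open, the fingers measure 114 mm over their backs; the gripper's body (76 mm by 85 mm) begins 54 mm behind the grasp point. The pads swing forward as they close: fully open they stand 13 mm farther back than shut.
Start: joints at [1.217, 0.32, 1.565, -0, 1.257, -0.02], TCP at [0.188, 0.543, 0.231] pointing down, gripper open.
Joint ranges: [-3.11, 3.11], [-0.84, 2.01], [0.21, 2.61], [-1.34, 4.49], [0.05, 2.63], [-2.56, 2.56]. Speed limits (rad/s): [2.57, 2.57, 3.14, 3.14, 3.14, 3.14].

## Interface

Orientations are given as a unit quaternion [w, x, y, z].
In Python, from rig import arm gives the robot as it stands.
- The arm moves only by the shell command python3 -m jog 'ROWS' [FORCE]. ROWS is a JSON object of lists of equal length, an entry for each row: "linear": the shift along the tool's x, y, z in m, a list of three; "angular": the turn, a rotation vector about the tool's x, y, z in degrees, a list of three; "fingers": the opening, from 0 (shut) to 1 (fully open). A call has 1 to 8 rows; each row is the pose to reach, as a shift and turn from the pose commanded when the call began, along the tool's axes at that moment; what a row does not reach only later rows make up. A row lasts 1/12 s, in which the tool goes at most 41.7 mm and 7.16 degrees, less where a joint would pass 70% of its speed; a pose out of reach is approached as far as the arm can. A call with a gripper value outside its range is refused whole. The fingers move at their own pace and stop on an object; FORCE is the grip in N (left out, the last holds). Time passes only in rows, so rows that repeat a pose let the fingers close. It gives the time, the measured TCP pose, the force, the opening and the grip force at its end, in the units of the state.
- arm.sense(): the state, without advancing time (a new reading comes with each control period).
- arm.get_image(name): name is "scene" or "top"; returns the picture (420x560x3 uint8, red, green, blue); there is no depth.
- arm.get_calibration(name): a dict with "fov_y" (degrees; the focal length in pixels is half the picture's height over the tangent of half this angle, whatever the lens; pixels are square), "cx", "cy" (the principal point, pixels), "distortion" ([k1, k2, p1, p2, k3] as OpenCV has them; the pictures are not rectified), "rvec" (rotation vector, rad) and "tvec" (3), from world to camera coordinates, as OpenCV has them. Camera axes: x right, y down, z forward; pixel columns grow to the right and rows downward; lengths in m; the calibration is good to about 2 mm. A picture is of the moment at which its call begins. get_calibration takes no time and is no camera call.
- arm.job_done(): hands the job in; it is judged then, once.
The state is a dict: "t": time; "joint_pos": joint angles; "joint_vel": joint speeds; "joint_torque": joint torques, N m; "tool_pos": TCP position; "orientation": TCP orientation; "wrist_force": force on the tool from outside, world axes, zero at the start; "torque": the same for the moment, N m; "gripper_width": finger opening in m; "gripper_force": force on a finger pad.
Only numpy, scipy, OpenCV 4.12 (cv2) and the standard library are available. Lean on these libraries where they do the work, as an engineer would, in place of code of your own. Each camera call takes 0.05 s, during which the arm holds its last target. There are 200 camera calls.

## Working session

There is one attempt and no reset: what is moved stays moved. The work goes in short steps, Python scripts to look and compute and a shell command to move; the robot and the scene stay as the last step left them, time stands still between calls to the robot, and variables do not carry over. Pictures are saved under pics/ and viewed, at most 14 in all, crops included, and the job is handed in when it is done.

```bash
ls; mkdir -p pics; python3 - <<'E'
from rig import arm
import cv2,json
for n in("scene","top"):
    im=arm.get_image(n); cv2.imwrite(f"pics/{n}0.png",cv2.resize(im[:,:,::-1],(800,600),interpolation=cv2.INTER_CUBIC)); cv2.imwrite(f"raw_{n}.png",im[:,:,::-1])
    print(n,arm.get_calibration(n))
print(arm.sense())
E
```

```text
pics
scene {'fov_y': 50.62274524561346, 'cx': 278.05754486374013, 'cy': 212.01048470818697, 'distortion': array([-0.06925132,  0.        ,  0.        ,  0.        ,  0.        ]), 'rvec': array([ 0.77582398,  2.6167644 , -1.09916843]), 'tvec': array([ 0.44510131, -0.11032108,  1.45930521])}
top {'fov_y': 57.93917146511597, 'cx': 283.4966145646767, 'cy': 208.32788268155508, 'distortion': array([-0.07509584,  0.        ,  0.        ,  0.        ,  0.        ]), 'rvec': array([ 2.18628222, -2.12847376,  0.16042956]), 'tvec': array([0.00148615, 0.53001049, 0.99426686])}
{'t': 0.1, 'joint_pos': array([ 1.21700980e+00,  3.20241831e-01,  1.56553738e+00, -1.01824249e-05,
        1.25740295e+00, -1.99878519e-02]), 'joint_vel': array([ 0.00062234, -0.00103794, -0.00072624, -0.00050781, -0.00034372,
        0.00057151]), 'joint_torque': array([-5.34524934e-04, -4.16406012e+01, -2.34702605e+01, -7.43517171e-05,
        5.00115595e-03,  1.73648669e-07]), 'tool_pos': array([0.18824078, 0.54287269, 0.230566  ]), 'orientation': array([-1.42908547e-04,  1.66123973e-01,  9.86104555e-01, -7.81814765e-04]), 'wrist_force': array([ 0.35520557, -0.96346926,  0.09512405]), 'torque': array([-0.01579907, -0.00461482, -0.01710878]), 'gripper_force': 0.0, 'gripper_width': 0.08543058886747096}
```

View pics/scene0.png

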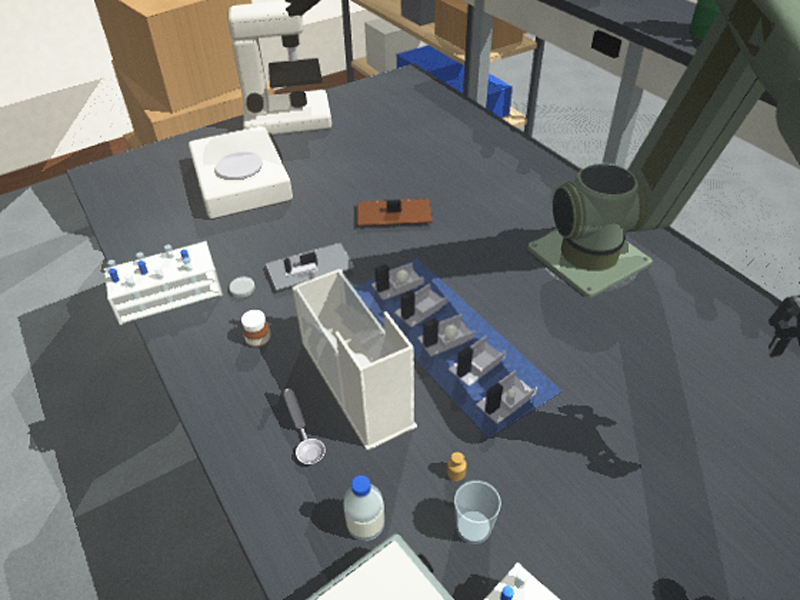

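View pics/top0.png

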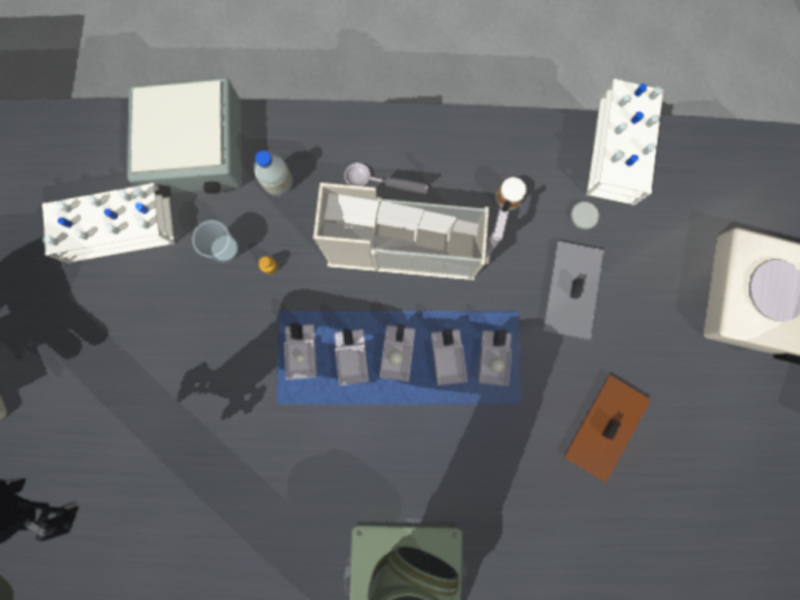

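The top view shows five scoops on the mat at (300,350), (350,355), (397,353), (448,355) and (496,357), with spouts towards the robot. The grader has its hopper on the left at (345,225). There are two lid-shaped things: a grey one at (575,288) and an orange-brown one at (610,428). The grey one fits the description. Next I'll enlarge the scoops and the lid.

```bash
cat > h.py <<'E'
import numpy as np,cv2
from rig import arm
def cam(n):
    c=arm.get_calibration(n); f=210/np.tan(np.radians(c['fov_y']/2))
    K=np.array([[f,0,c['cx']],[0,f,c['cy']],[0,0,1]]); R=cv2.Rodrigues(c['rvec'])[0]
    return K,c['distortion'],R,np.array(c['tvec']),c['rvec']
def ray(n,p):
    K,D,R,t,_=cam(n); u=cv2.undistortPoints(np.array([[p]],float),K,D)[0,0]
    return -R.T@t, R.T@np.array([u[0],u[1],1])
def onz(n,p,z):
    o,d=ray(n,p); return o+d*(z-o[2])/d[2]
def two(p,q):
    a,d=ray("top",p); b,e=ray("scene",q)
    s=np.linalg.lstsq(np.stack([d,-e],1),b-a,rcond=None)[0]
    A=a+d*s[0];B=b+e*s[1]; return (A+B)/2,np.linalg.norm(A-B)
def proj(n,P):
    K,D,R,t,rv=cam(n); return cv2.projectPoints(np.array(P,float).reshape(-1,3),rv,t,K,D)[0][:,0]
def snap(n):
    return arm.get_image(n)[:,:,::-1].copy()
def crop(im,x0,y0,x1,y1,s,name):
    cv2.imwrite("pics/"+name,cv2.resize(im[y0:y1,x0:x1],None,fx=s,fy=s,interpolation=cv2.INTER_CUBIC))
E
python3 - <<'E'
from h import *
a=cv2.imread("raw_top.png");b=cv2.imread("raw_scene.png")
crop(a,190,120,450,290,3,"ctop.png"); crop(b,180,165,400,310,3.6,"cscene.png")
hsv=cv2.cvtColor(a,cv2.COLOR_BGR2HSV)
bl=((hsv[...,0]>100)&(hsv[...,0]<130)&(hsv[...,1]>110)&(hsv[...,2]>50)).astype('uint8')
n,l,s,c=cv2.connectedComponentsWithStats(bl); i=1+s[1:,4].argmax()
pts=np.argwhere(l==i)[:,::-1].astype('float32')
r=cv2.minAreaRect(pts);print("mat",r)
for p in cv2.boxPoints(r):print(p,onz("top",p,.003))
dk=(a.max(2)<45).astype('uint8')[120:330,190:460]
n,l,s,c=cv2.connectedComponentsWithStats(dk)
for k in range(1,n):
    if 15<s[k,4]<400: print("dark",s[k],c[k]+[190,120],onz("top",c[k]+[190,120],.06).round(4))
dk=(b.max(2)<45).astype('uint8')[160:310,170:400]
n,l,s,c=cv2.connectedComponentsWithStats(dk)
for k in range(1,n):
    if 30<s[k,4]<600: print("sdark",s[k],c[k]+[170,160])
E
```

```text
mat ((264.5, 250.0), (62.0, 141.0), 90.0)
[194. 219.] [0.49720811 0.26452368 0.003     ]
[335. 219.] [ 0.50809557 -0.12974639  0.003     ]
[335. 281.] [ 0.33668016 -0.13140901  0.003     ]
[194. 281.] [0.32646833 0.25536647 0.003     ]
dark [ 14 107   7  10  53] [207.43396226 231.43396226] [0.4596 0.2144 0.06  ]
dark [233 175   7   9  25] [426.12 299.  ] [ 0.2971 -0.364   0.06  ]
sdark [221   0   9   5  35] [395.14285714 161.62857143]
sdark [ 93  26   9  18 117] [267.30769231 195.11965812]
sdark [111  44   9  19 125] [285.096 213.584]
sdark [127  65   9  17 107] [301.25233645 233.95327103]
sdark [150  86  10  18 122] [324.49180328 254.20491803]
sdark [170 109  12  21 152] [345.19078947 279.25      ]
```

View pics/ctop.png

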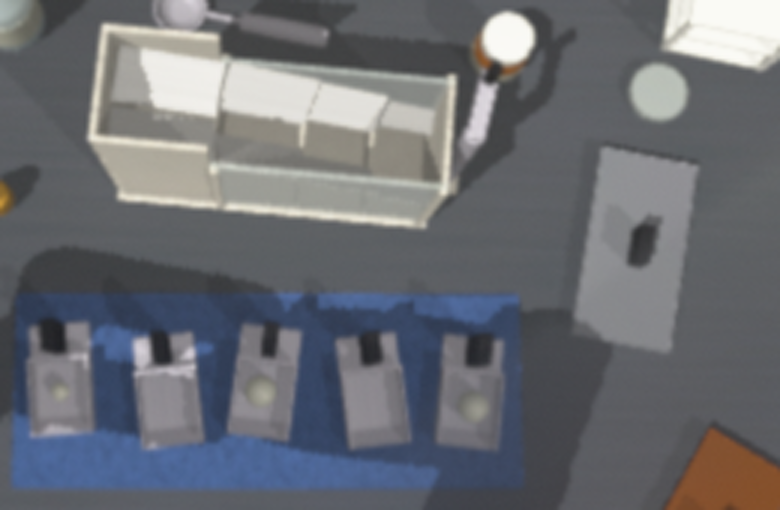

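View pics/cscene.png

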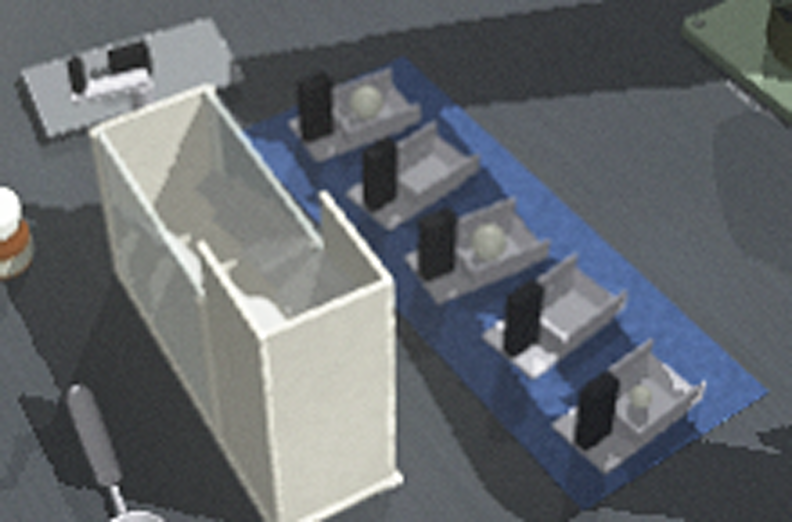

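The top crop shows a small ball at (60,392), in the leftmost scoop a. There are medium-sized balls at (262,392) and (475,407), about 30 px or 29 mm across. The second and fourth scoops are empty. The grey lid is at (637,250) with its black grip at (645,240), and the brown one at (720,480) is the decoy. The clamp pin is at (492,70) and its pivot at about (470,145).

```bash
python3 - <<'E'
from h import *
a=cv2.imread("raw_top.png");b=cv2.imread("raw_scene.png")
T=lambda x,y:np.array([190+(x+.5)/3-.5,120+(y+.5)/3-.5])
S=lambda x,y:np.array([180+(x+.5)/3.6-.5,165+(y+.5)/3.6-.5])
print("cam",[(-cam(n)[2].T@cam(n)[3]).round(3) for n in("top","scene")])
for nm,z,ps in [("hop",.215,[(103,25),(218,36),(93,135),(210,148)]),("rim",.160,[(455,77),(447,192)]),("base",.006,[(120,198),(425,225)]),("lid",.015,[(600,145),(700,162),(672,352),(573,333)]),("mat",.003,[(14,293),(520,293),(522,487),(12,487)])]:
    for p in ps: print(nm,p,onz("top",T(*p),z).round(4))
print("scene hop", [onz("scene",S(*p),.215).round(4) for p in[(388,282),(262,335)]],"rim",[onz("scene",S(*p),.16).round(4) for p in[(92,130),(210,90)]])
print("pin",two(T(492,68),S(77,73)))
print("lidgrip",two(T(643,242),S(128,57)))
# handles & scoops in top
g=a.astype(int); V=g.max(2); hsv=cv2.cvtColor(a,cv2.COLOR_BGR2HSV)
sc=((hsv[...,1]<75)&(V>45))|(V<38); m=np.zeros(V.shape,'uint8'); m[222:272,194:364]=sc[222:272,194:364]
m=cv2.morphologyEx(m,cv2.MORPH_OPEN,np.ones((3,3)))
n,l,s,c=cv2.connectedComponentsWithStats(m)
for k in range(1,n):
    if s[k,4]>150:
        pts=np.argwhere(l==k)[:,::-1].astype('float32'); r=cv2.minAreaRect(pts)
        P=np.array([onz("top",q,.02)[:2] for q in cv2.boxPoints(r)])
        e=[P[1]-P[0],P[2]-P[1]]; e=sorted(e,key=lambda v:np.linalg.norm(v)); v=e[1]*np.sign(-e[1][0])
        print("scoop",s[k],P.mean(0).round(4),[np.linalg.norm(x).round(3) for x in e],"dir deg",np.degrees(np.arctan2(v[1],v[0])).round(1))
m=np.zeros(V.shape,'uint8'); m[222:245,194:364]=(V<42)[222:245,194:364]
hs=[T(52,337),T(161,348),T(269,341),T(371,348),T(479,350)]
ss=[(345.19,279.25),(324.49,254.2),(301.25,233.95),(285.1,213.58),(267.3,195.12)]
for h,q in zip(hs,ss):
    x0,y0=(h-[7,8]).astype(int); w=np.clip(75-V[y0:y0+17,x0:x0+15],0,40).astype(float)*(hsv[y0:y0+17,x0:x0+15,1]<140)
    yy,xx=np.mgrid[y0:y0+17,x0:x0+15]; cc=np.array([(w*xx).sum(),(w*yy).sum()])/w.sum()
    print("handle",h.round(1),cc.round(1),*two(h,q))
E
```

```text
cam [array([0.391, 0.028, 1.056]), array([0.96 , 0.709, 0.957])]
hop (103, 25) [0.6889 0.1601 0.215 ]
hop (218, 36) [0.6825 0.0712 0.215 ]
hop (93, 135) [0.6016 0.1633 0.215 ]
hop (210, 148) [0.594  0.0742 0.215 ]
rim (455, 77) [ 0.6729 -0.1208  0.16  ]
rim (447, 192) [ 0.5767 -0.1146  0.16  ]
base (120, 198) [0.594  0.1686 0.006 ]
base (425, 225) [ 0.5764 -0.1184  0.006 ]
lid (600, 145) [ 0.6567 -0.2834  0.015 ]
lid (700, 162) [ 0.6435 -0.38    0.015 ]
lid (672, 352) [ 0.4622 -0.3488  0.015 ]
lid (573, 333) [ 0.4776 -0.2557  0.015 ]
mat (14, 293) [0.5019 0.2639 0.003 ]
mat (520, 293) [ 0.5149 -0.2089  0.003 ]
mat (522, 487) [ 0.3355 -0.2109  0.003 ]
mat (12, 487) [0.3237 0.2561 0.003 ]
scene hop [array([0.6035, 0.1639, 0.215 ]), array([0.6896, 0.1574, 0.215 ])] rim [array([ 0.6764, -0.1192,  0.16  ]), array([ 0.5831, -0.1093,  0.16  ])]
pin (array([ 0.67082753, -0.14477662,  0.19393921]), np.float64(0.0005272716990047632))
lidgrip (array([ 0.5624354 , -0.3174077 ,  0.03373428]), np.float64(0.002028040352564223))
scoop [198 227  24  39 785] [0.423  0.2147] [np.float64(0.063), np.floa
[... 178 characters left out ...]
(0.061), np.float64(0.103)] dir deg -171.7
scoop [301 230  26  40 824] [ 0.4211 -0.0702] [np.float64(0.06), np.float64(0.105)] dir deg -172.1
scoop [334 231  25  40 850] [ 0.4223 -0.1599] [np.float64(0.064), np.float64(0.106)] dir deg 174.8
handle [207. 232.] [207.2 231.3] [0.46120679 0.21852829 0.03665477] 0.00406154235301546
handle [243.3 235.7] [243.3 235.3] [0.45413724 0.12074582 0.0338148 ] 0.003598114666044271
handle [279.3 233.3] [279.5 232.7] [0.46322864 0.02399786 0.03181164] 0.0035799258877017644
handle [313.3 235.7] [312.9 235.6] [ 0.45861056 -0.0674097   0.03445104] 0.002118835649634957
handle [349.3 236.3] [348.9 236. ] [ 0.45954408 -0.16545193  0.03358856] 0.0026348963456466487
```

```bash
cat >> h.py <<'E'
from scipy.spatial.transform import Rotation as Ro
def pose(phi,tilt=0):
    c,s=np.cos(np.radians(phi)),np.sin(np.radians(phi))
    return Ro.from_matrix(np.array([[c,s,0],[s,-c,0],[0,0,-1]]).T.reshape(3,3).T)*Ro.from_rotvec([0,-np.radians(tilt),0])
def go(grasp,phi,tilt=0,frm=None):
    """shift/turn so that the grasp point gets to 'grasp'; returns target pose for chaining"""
    s=arm.sense(); q=s['orientation']; R0=Ro.from_quat([q[1],q[2],q[3],q[0]]); p0=s['tool_pos']
    if frm: p0,R0=frm
    R=pose(phi,tilt); p=np.array(grasp)+R.apply([0,0,.019])
    print("lin",R0.inv().apply(p-p0).round(4),"ang",np.degrees((R0.inv()*R).as_rotvec()).round(1),"tcp",p.round(3))
    return p,R
E
python3 - <<'E'
from h import *
print(Ro.from_quat([0.166124,.9861,-.00078,-.00014]).as_matrix().round(2),pose(160.9).as_matrix().round(2))
f=go([.461,.2185,.15],186)
f=go([.461,.2185,.053],186,0,f)
f=go([.461,.2185,.20],186,0,f)
f=go([.72,.13,.34],183.6,0,f)
E
```

```text
[[-0.94  0.33 -0.  ]
 [ 0.33  0.94 -0.  ]
 [ 0.   -0.   -1.  ]] [[-0.94  0.33  0.  ]
 [ 0.33  0.94  0.  ]
 [ 0.    0.   -1.  ]]
lin [-0.364  -0.2169  0.0999] ang [ -0.1  -0.  -25.1] tcp [0.461 0.218 0.131]
lin [0.    0.    0.097] ang [0. 0. 0.] tcp [0.461 0.218 0.034]
lin [ 0.     0.    -0.147] ang [0. 0. 0.] tcp [0.461 0.218 0.181]
lin [-0.2483 -0.1151 -0.14  ] ang [0.  0.  2.4] tcp [0.72  0.13  0.321]
```

```bash
python3 -m jog '{"linear":[[-0.364,-0.217,0.1],[-0.364,-0.217,0.1],[-0.364,-0.217,0.1],[-0.364,-0.217,0.1],[-0.364,-0.217,0.1],[-0.364,-0.217,0.1],[-0.364,-0.217,0.1],[-0.364,-0.217,0.1]],"angular":[[0,0,-25],[0,0,-25],[0,0,-25],[0,0,-25],[0,0,-25],[0,0,-25],[0,0,-25],[0,0,-25]],"fingers":[0.5,0.5,0.5,0.5,0.5,0.5,0.5,0.5]}'
python3 - <<'E'
from h import *
go([.461,.2185,.15],186); print(np.degrees(arm.sense()['joint_pos']).round())
E
```

```text
t: 0.77
tool_pos: [0.3942, 0.2977, 0.1555]
orientation: [-0.0, -0.051, 0.999, -0.0]
wrist_force: [0.8, 0.4, 0.0]
gripper_width: 0.0425
gripper_force: 0.0
lin [-0.0583 -0.0856  0.0245] ang [-0.  -0.  -0.1] tcp [0.461 0.218 0.131]
[ 36.  15. 107.   0.  59. -60.]
```

```bash
python3 -m jog '{"linear":[[-0.058,-0.086,0.025],[-0.058,-0.086,0.025],[-0.058,-0.086,0.025],[-0.058,-0.086,0.025],[-0.058,-0.086,0.025],[-0.058,-0.086,0.025]],"angular":[[0,0,0],[0,0,0],[0,0,0],[0,0,0],[0,0,0],[0,0,0]],"fingers":[0.5,0.5,0.5,0.5,0.5,0.5]}'
python3 - <<'E'
from h import *
f=go([.461,.2185,.053],186)
crop(snap("scene"),200,140,420,305,3.6,"c1.png")
E
```

```text
t: 1.27
tool_pos: [0.4597, 0.2201, 0.131]
orientation: [-0.0, -0.051, 0.999, 0.0]
wrist_force: [0.5, -0.1, 0.3]
gripper_width: 0.0426
gripper_force: 0.0
lin [-0.0012 -0.0018  0.097 ] ang [ 0.  -0.  -0.1] tcp [0.461 0.218 0.034]
```

View pics/c1.png

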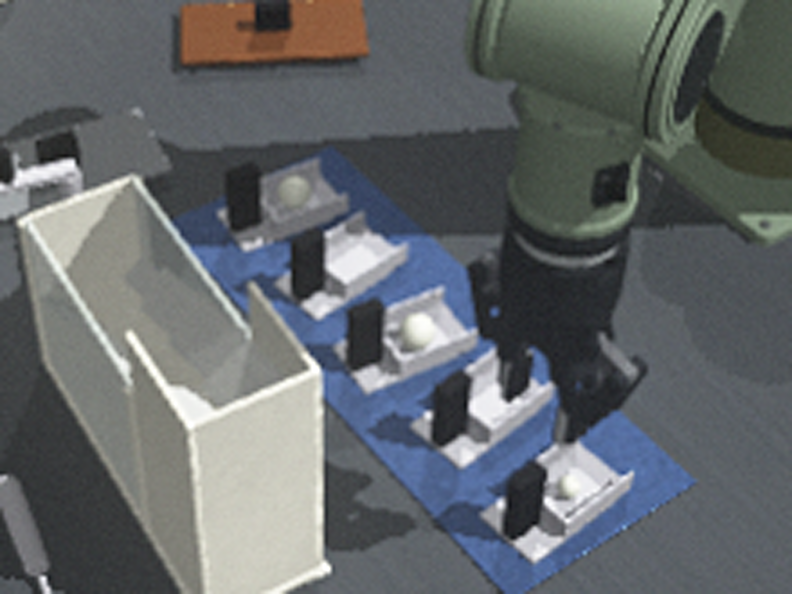

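The crop shows the gripper above the leftmost scoop, with fingertips at (515,385) and (565,430) on either side of the line above the handle at (525,500). Going down and gripping.

```bash
python3 -m jog '{"linear":[[-0.001,-0.002,0.03],[-0.001,-0.002,0.06],[-0.001,-0.002,0.08],[-0.001,-0.002,0.097],[-0.001,-0.002,0.097],[-0.001,-0.002,0.097]],"angular":[[0,0,0],[0,0,0],[0,0,0],[0,0,0],[0,0,0],[0,0,0]],"fingers":[0.5,0.5,0.5,0.5,0.5,0.5]}'
python3 -m jog '{"linear":[[0,0,0],[0,0,0],[0,0,0],[0,0,0],[0,0,0],[0,0,0],[0,0,0],[0,0,0]],"angular":[[0,0,0],[0,0,0],[0,0,0],[0,0,0],[0,0,0],[0,0,0],[0,0,0],[0,0,0]],"fingers":[0,0,0,0,0,0,0,0]}' 60
python3 -m jog '{"linear":[[0,0,-0.01],[0,0,-0.03],[0,0,-0.06],[0,0,-0.09],[0,0,-0.12],[0,0,-0.15],[0,0,-0.15],[0,0,-0.15]],"angular":[[0,0,0],[0,0,0],[0,0,0],[0,0,0],[0,0,0],[0,0,0],[0,0,0],[0,0,0]],"fingers":[0,0,0,0,0,0,0,0]}' 60
python3 - <<'E'
from h import *
# hopper centre (.6415,.118); spout dir 183.6
H=np.array([.6415,.118]); d=np.array([np.cos(np.radians(183.6)),np.sin(np.radians(183.6))])
def gr(t,zs,off=0):
    t=np.radians(t); x=86*np.cos(t)-40*np.sin(t); z=-86*np.sin(t)-40*np.cos(t)
    return [*(H-d*(x/1000-off)),zs-z/1000]
f=go(gr(0,.27),183.6); f0=f
for t,z in[(0,.24),(15,.215),(30,.2),(45,.2),(50,.2)]: go(gr(t,z),183.6,t,f0)
crop(snap("scene"),200,140,420,305,3.6,"c2.png")
E
```

```text
t: 1.82
tool_pos: [0.4605, 0.2189, 0.034]
orientation: [-0.001, -0.052, 0.999, -0.0]
wrist_force: [-0.5, -0.4, 1.3]
gripper_width: 0.0428
gripper_force: 0.0
t: 2.48
tool_pos: [0.4621, 0.2187, 0.0355]
orientation: [0.001, -0.051, 0.999, 0.001]
wrist_force: [-1.0, 0.3, 6.0]
gripper_width: 0.0131
gripper_force: 62.8
t: 3.15
tool_pos: [0.462, 0.2181, 0.1863]
orientation: [0.002, -0.051, 0.999, 0.001]
wrist_force: [-0.5, -0.6, -1.1]
gripper_width: 0.0131
gripper_force: 61.6
lin [-0.2547 -0.1212 -0.1038] ang [0.1 0.2 2.3] tcp [0.727 0.123 0.291]
lin [0.   0.   0.03] ang [0. 0. 0.] tcp [0.727 0.123 0.261]
lin [0.0084 0.     0.0335] ang [  0. -15.   0.] tcp [0.719 0.123 0.258]
lin [0.022  0.     0.0298] ang [  0. -30.   0.] tcp [0.705 0.122 0.261]
lin [ 0.04   -0.      0.0153] ang [  0. -45.   0.] tcp [0.687 0.121 0.276]
lin [ 0.0468 -0.      0.0116] ang [  0. -50.   0.] tcp [0.681 0.12  0.279]
```

View pics/c2.png

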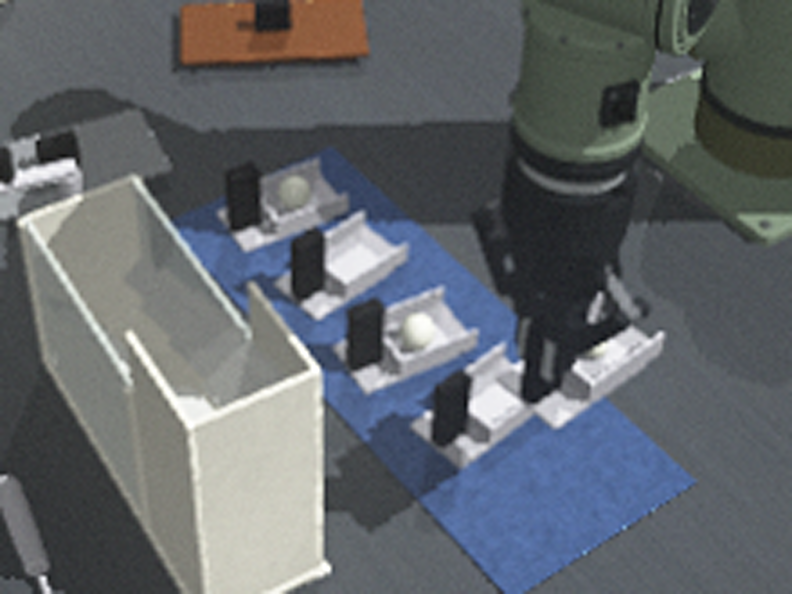

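The scoop hangs level in the gripper at (600,385), with the ball still in it. Moving gently to the hopper, and rising first.

```bash
python3 -m jog '{"linear":[[0,0,-0.015],[0,0,-0.035],[0,0,-0.06],[0,0,-0.085],[0,0,-0.1],[0,0,-0.104]],"angular":[[0,0,0],[0,0,0.5],[0,0,1],[0,0,1.5],[0,0,2],[0,0,2.3]],"fingers":[0,0,0,0,0,0]}'
python3 -m jog '{"linear":[[-0.009,-0.004,0],[-0.027,-0.013,0],[-0.054,-0.026,0],[-0.086,-0.041,0],[-0.117,-0.056,0],[-0.149,-0.071,0],[-0.181,-0.086,0],[-0.21,-0.1,0]],"angular":[[0,0,0],[0,0,0],[0,0,0],[0,0,0],[0,0,0],[0,0,0],[0,0,0],[0,0,0]],"fingers":[0,0,0,0,0,0,0,0]}'
python3 -m jog '{"linear":[[-0.022,-0.01,0],[-0.036,-0.017,0],[-0.043,-0.02,0],[-0.045,-0.021,0],[-0.045,-0.021,0],[-0.045,-0.021,0]],"angular":[[0,0,0],[0,0,0],[0,0,0],[0,0,0],[0,0,0],[0,0,0]],"fingers":[0,0,0,0,0,0]}'
python3 - <<'E'
from h import *
H=np.array([.6415,.118]); d=np.array([np.cos(np.radians(183.6)),np.sin(np.radians(183.6))])
def gr(t,zs,off=0):
    t=np.radians(t); x=86*np.cos(t)-40*np.sin(t); z=-86*np.sin(t)-40*np.cos(t)
    return [*(H-d*(x/1000-off)),zs-z/1000]
for t,z in[(0,.27),(15,.22),(30,.2),(50,.2)]: go(gr(t,z),183.6,t)
crop(snap("top"),180,80,420,260,3.3,"c3.png")
E
```

```text
t: 3.7
tool_pos: [0.4617, 0.2181, 0.2892]
orientation: [0.001, -0.031, 1.0, 0.0]
wrist_force: [0.3, 0.4, -0.5]
gripper_width: 0.0135
gripper_force: 61.7
t: 4.37
tool_pos: [0.6786, 0.1295, 0.2843]
orientation: [-0.002, -0.031, 1.0, -0.001]
wrist_force: [0.8, 0.2, -0.9]
gripper_width: 0.0134
gripper_force: 61.7
t: 4.87
tool_pos: [0.7225, 0.1135, 0.2874]
orientation: [-0.001, -0.031, 1.0, 0.0]
wrist_force: [0.2, -0.3, -1.1]
gripper_width: 0.0135
gripper_force: 61.7
lin [-0.0055  0.0096 -0.0036] ang [ 0.  -0.1  0. ] tcp [0.727 0.123 0.291]
lin [0.0028 0.0096 0.0249] ang [  0.  -15.1   0. ] tcp [0.719 0.123 0.263]
lin [0.0165 0.0096 0.0263] ang [  0.  -30.1   0. ] tcp [0.705 0.122 0.261]
lin [0.0413 0.0096 0.0081] ang [  0.  -50.1  -0. ] tcp [0.681 0.12  0.279]
```

View pics/c3.png

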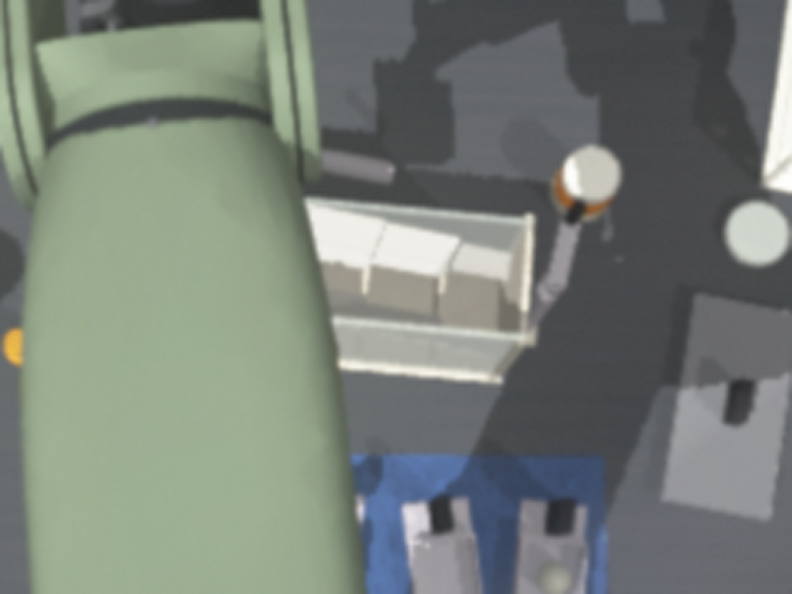

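The arm hides the hopper from the top camera, so I'll use the scene camera for checks. The lid is still in place at (735,400) in this crop. Pouring slowly.

```bash
python3 -m jog '{"linear":[[-0.002,0.005,0.01],[0.003,0.0096,0.025],[0.003,0.0096,0.025],[0.005,0.0096,0.025],[0.008,0.0096,0.026],[0.011,0.0096,0.026],[0.014,0.0096,0.026],[0.0165,0.0096,0.026]],"angular":[[0,-7,0],[0,-14,0],[0,-15,0],[0,-18,0],[0,-21,0],[0,-24,0],[0,-27,0],[0,-30,0]],"fingers":[0,0,0,0,0,0,0,0]}'
python3 - <<'E'
from h import *
cv2.imwrite("a1.png",snap("scene"))
H=np.array([.6415,.118]); d=np.array([np.cos(np.radians(183.6)),np.sin(np.radians(183.6))])
def gr(t,zs,off=0):
    t=np.radians(t); x=86*np.cos(t)-40*np.sin(t); z=-86*np.sin(t)-40*np.cos(t)
    return [*(H-d*(x/1000-off)),zs-z/1000]
for t,z in[(30,.2),(40,.2),(50,.2)]: go(gr(t,z),183.6,t)
E
```

```text
t: 5.58
tool_pos: [0.7056, 0.1226, 0.2661]
orientation: [0.262, -0.031, 0.964, 0.009]
wrist_force: [-5.8, -0.4, 11.3]
gripper_width: 0.013
gripper_force: 63.5
lin [ 0.0003 -0.0006  0.0043] ang [0.1 0.4 0. ] tcp [0.705 0.122 0.261]
lin [ 0.0051 -0.0006 -0.0103] ang [ 0.1 -9.6  0. ] tcp [0.694 0.121 0.271]
lin [ 0.0124 -0.0006 -0.0239] ang [  0.1 -19.6   0. ] tcp [0.681 0.12  0.279]
```

The upward force of 11 N means the scoop's underside is touching the wall top. I'll lift it a little and finish the tip higher.

```bash
python3 -m jog '{"linear":[[0.0065,-0.0006,-0.010],[0.0075,-0.0006,-0.013],[0.010,-0.0006,-0.018],[0.0145,-0.0006,-0.026],[0.0185,-0.0006,-0.034],[0.0185,-0.0006,-0.034],[0.0185,-0.0006,-0.034],[0.0185,-0.0006,-0.034]],"angular":[[0,0,0],[0,0,0],[0,-5,0],[0,-10,0],[0,-15,0],[0,-19,0],[0,-19,0],[0,-19,0]],"fingers":[0,0,0,0,0,0,0,0]}'
python3 - <<'E'
from h import *
a=cv2.imread("a1.png"); b=snap("scene"); 
crop(np.hstack([a[120:300,190:390],b[120:300,190:390]]),0,0,400,180,2,"c4.png")
s=arm.sense();print(s['wrist_force'],np.degrees(s['joint_pos']).round())
go([.72,.12,.34],183.6)
E
```

```text
t: 6.3
tool_pos: [0.6717, 0.1189, 0.2815]
orientation: [0.414, -0.029, 0.91, 0.013]
wrist_force: [0.0, 0.0, -1.0]
gripper_width: 0.0133
gripper_force: 61.8
[-0.17405674 -0.21357271  0.40819168] [ 12.  10. 111. -30.  13. -55.]
lin [-0.0601 -0.002   0.0102] ang [-0. 49. -0.] tcp [0.72  0.12  0.321]
```

View pics/c4.png

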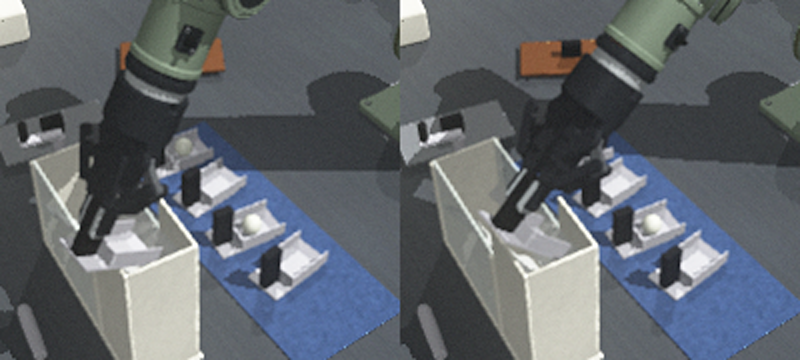

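```bash
python3 -m jog '{"linear":[[-0.03,0,-0.026],[-0.035,0,-0.024],[-0.045,0,-0.014],[-0.05,-0.001,-0.005],[-0.055,-0.002,0.005],[-0.06,-0.002,0.01],[-0.06,-0.002,0.01],[-0.06,-0.002,0.01]],"angular":[[0,3,0],[0,10,0],[0,17,0],[0,24,0],[0,31,0],[0,38,0],[0,45,0],[0,49,0]],"fingers":[0,0,0,0,0,0,0,0]}'
python3 -m jog '{"linear":[[0.036,0.016,0],[0.072,0.033,0],[0.108,0.05,0],[0.144,0.066,0],[0.18,0.082,0],[0.216,0.1,0.01],[0.251,0.115,0.04],[0.251,0.115,0.08]],"angular":[[0,0,0],[0,0,0],[0,0,0],[0,0,0],[0,0,-0.5],[0,0,-1],[0,0,-2],[0,0,-2.4]],"fingers":[0,0,0,0,0,0,0,0]}'
python3 - <<'E'
from h import *
go([.462,.2187,.16],186);go([.462,.2187,.0555],186)
cv2.imwrite("a2.png",snap("scene"))
E
```

```text
t: 7.02
tool_pos: [0.7211, 0.1205, 0.3232]
orientation: [-0.001, -0.032, 0.999, 0.001]
wrist_force: [2.0, 0.3, -1.2]
gripper_width: 0.0134
gripper_force: 61.7
t: 7.68
tool_pos: [0.4613, 0.2221, 0.2482]
orientation: [0.004, -0.054, 0.999, 0.003]
wrist_force: [0.6, 0.1, -1.9]
gripper_width: 0.0131
gripper_force: 61.9
lin [ 0.0006 -0.0042  0.1072] ang [0.4 0.5 0.2] tcp [0.462 0.219 0.141]
lin [ 0.0016 -0.0048  0.2117] ang [0.4 0.5 0.2] tcp [0.462 0.219 0.037]
```

```bash
python3 -m jog '{"linear":[[0,-0.004,0.035],[0,-0.004,0.075],[0.001,-0.004,0.115],[0.001,-0.004,0.155],[0.001,-0.004,0.185],[0.001,-0.004,0.202],[0.001,-0.004,0.21],[0.001,-0.004,0.211]],"angular":[[0,0,0],[0.4,0.5,0],[0.4,0.5,0],[0.4,0.5,0],[0.4,0.5,0],[0.4,0.5,0],[0.4,0.5,0],[0.4,0.5,0]],"fingers":[0,0,0,0,0,0,0,0]}'
python3 -m jog '{"linear":[[0,0,0.0005],[0,0,0.001],[0,0,0.001],[0,0,0.001],[0,0,0.001]],"angular":[[0,0,0],[0,0,0],[0,0,0],[0,0,0],[0,0,0]],"fingers":[0,0,0,0.4,0.4]}'
python3 -m jog '{"linear":[[0,0,0],[0,0,0],[0,0,-0.03],[0,0,-0.07],[0,0,-0.1],[0,0,-0.12],[0,0,-0.12]],"angular":[[0,0,0],[0,0,0],[0,0,0],[0,0,0],[0,0,0],[0,0,0],[0,0,0]],"fingers":[0.45,0.45,0.45,0.45,0.45,0.45,0.45]}'
python3 - <<'E'
from h import *
b=snap("scene"); crop(np.hstack([cv2.imread("a2.png")[120:300,190:390],b[120:300,190:390]]),0,0,400,180,2,"c5.png")
p=go([.462,.025,.15],173.5); go([.462,.0245,.054],173.5,0,p)
E
```

```text
t: 8.4
tool_pos: [0.4629, 0.2143, 0.0354]
orientation: [-0.006, -0.052, 0.999, -0.004]
wrist_force: [-9.1, -7.8, 28.0]
gripper_width: 0.0128
gripper_force: 66.1
t: 8.82
tool_pos: [0.4652, 0.2158, 0.0335]
orientation: [-0.002, -0.052, 0.999, -0.003]
wrist_force: [-0.3, -0.0, 0.2]
gripper_width: 0.0337
gripper_force: 0.0
t: 9.4
tool_pos: [0.4665, 0.2172, 0.1564]
orientation: [0.001, -0.052, 0.999, -0.002]
wrist_force: [1.3, 0.2, -0.6]
gripper_width: 0.0384
gripper_force: 0.0
lin [ 0.0229 -0.1901  0.024 ] ang [-0.3 -0.1 12.5] tcp [0.462 0.025 0.131]
lin [-0.0001 -0.0005  0.096 ] ang [0. 0. 0.] tcp [0.462 0.024 0.035]
```

View pics/c5.png

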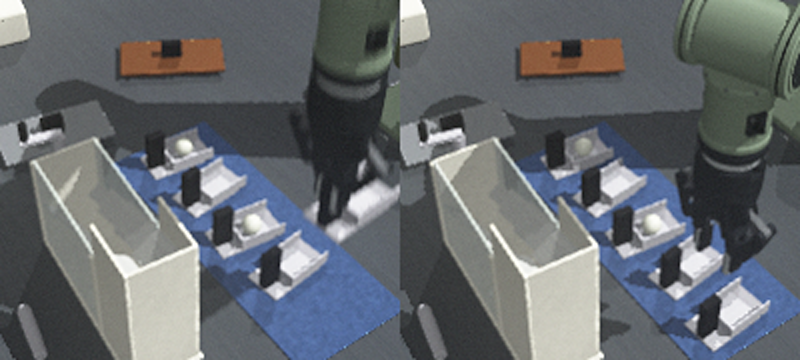

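Scoop a stands empty on the mat at (725,315) in the right-hand picture. Next is the middle scoop with the medium ball.

```bash
python3 -m jog '{"linear":[[0.006,-0.04,0.006],[0.012,-0.08,0.012],[0.018,-0.12,0.018],[0.023,-0.16,0.024],[0.023,-0.19,0.024],[0.023,-0.19,0.024],[0.023,-0.19,0.024],[0.023,-0.19,0.024]],"angular":[[0,0,3],[0,0,6],[0,0,9],[0,0,12.5],[0,0,12.5],[0,0,12.5],[0,0,12.5],[0,0,12.5]],"fingers":[0.5,0.5,0.5,0.5,0.5,0.5,0.5,0.5]}'
python3 -m jog '{"linear":[[0,0,0.03],[0,0,0.06],[0,0,0.08],[0,0,0.09],[0,0,0.095],[0,0,0.095]],"angular":[[0,0,0],[0,0,0],[0,0,0],[0,0,0],[0,0,0],[0,0,0]],"fingers":[0.5,0.5,0.5,0.5,0.5,0.5]}'
python3 - <<'E'
from h import *
go([.462,.0245,.054],173.5); 
E
```

```text
t: 10.12
tool_pos: [0.4597, 0.0245, 0.1283]
orientation: [-0.005, 0.057, 0.998, -0.004]
wrist_force: [0.1, 0.3, -0.4]
gripper_width: 0.0425
gripper_force: 0.0
t: 10.62
tool_pos: [0.4586, 0.0247, 0.0331]
orientation: [-0.005, 0.056, 0.998, -0.004]
wrist_force: [0.7, -0.3, -0.6]
gripper_width: 0.0426
gripper_force: 0.0
lin [-0.0034  0.0002 -0.0019] ang [-0.5 -0.5  0.1] tcp [0.462 0.024 0.035]
```

```bash
python3 -m jog '{"linear":[[-0.003,0,-0.002],[-0.003,0,-0.002],[-0.003,0,-0.002],[-0.003,0,-0.002],[-0.003,0,-0.002],[-0.003,0,-0.002],[-0.003,0,-0.002],[-0.003,0,-0.002]],"angular":[[-0.5,-0.5,0],[-0.5,-0.5,0],[-0.5,-0.5,0],[-0.5,-0.5,0],[-0.5,-0.5,0],[-0.5,-0.5,0],[-0.5,-0.5,0],[-0.5,-0.5,0]],"fingers":[0.5,0,0,0,0,0,0,0]}' 60
python3 -m jog '{"linear":[[0,0,-0.01],[0,0,-0.03],[0,0,-0.06],[0,0,-0.095],[0,0,-0.13],[0,0,-0.17],[0,0,-0.21],[0,0,-0.24]],"angular":[[0,0,0],[0,0,0],[0,0,0],[0,0,0],[0,0,0],[0,0,0],[0,0,0],[0,0,0]],"fingers":[0,0,0,0,0,0,0,0]}'
python3 -m jog '{"linear":[[0,0,-0.015],[0,0,-0.02],[0,0,-0.02]],"angular":[[0,0,0],[0,0,0],[0,0,0]],"fingers":[0,0,0]}'
cat >> h.py <<'E'
H=np.array([.6415,.118]); d=np.array([np.cos(np.radians(183.6)),np.sin(np.radians(183.6))])
def gr(t,zs,off=0):
    t=np.radians(t); x=86*np.cos(t)-40*np.sin(t); z=-86*np.sin(t)-40*np.cos(t)
    return [*(H-d*(x/1000-off)),zs-z/1000]
E
python3 - <<'E'
from h import *
f=go(gr(0,.272),183.6)
for t,z in[(15,.23),(30,.225),(40,.22),(49,.215)]: go(gr(t,z),183.6,t,f)
E
```

```text
t: 11.28
tool_pos: [0.4634, 0.0233, 0.0373]
orientation: [0.002, 0.057, 0.998, 0.0]
wrist_force: [-0.2, 0.8, 6.4]
gripper_width: 0.0131
gripper_force: 59.5
t: 11.95
tool_pos: [0.462, 0.0231, 0.2796]
orientation: [0.003, 0.057, 0.998, 0.0]
wrist_force: [1.7, 1.0, -1.4]
gripper_width: 0.013
gripper_force: 58.6
t: 12.2
tool_pos: [0.462, 0.0232, 0.2971]
orientation: [0.002, 0.057, 0.998, 0.0]
wrist_force: [0.6, 0.2, -1.1]
gripper_width: 0.0131
gripper_force: 58.6
lin [-0.2522  0.1298  0.0052] ang [  0.    0.2 -10.1] tcp [0.727 0.123 0.293]
lin [0.0084 0.     0.0205] ang [  0. -15.   0.] tcp [0.719 0.123 0.273]
lin [0.022  0.     0.0068] ang [  0. -30.   0.] tcp [0.705 0.122 0.286]
lin [ 0.0336 -0.      0.0016] ang [  0. -40.   0.] tcp [0.694 0.121 0.291]
lin [ 0.0454  0.     -0.0007] ang [  0. -49.   0.] tcp [0.682 0.121 0.294]
```

```bash
python3 -m jog '{"linear":[[-0.009,0.005,0],[-0.027,0.014,0],[-0.053,0.027,0],[-0.084,0.043,0],[-0.116,0.06,0],[-0.147,0.075,0],[-0.178,0.092,0],[-0.206,0.106,0]],"angular":[[0,0,-1],[0,0,-2],[0,0,-4],[0,0,-6],[0,0,-8],[0,0,-9],[0,0,-10],[0,0,-10]],"fingers":[0,0,0,0,0,0,0,0]}'
python3 -m jog '{"linear":[[-0.02,-0.007,0],[-0.035,-0.012,0],[-0.043,-0.014,0],[-0.046,-0.015,0],[-0.046,-0.015,0]],"angular":[[0,0,0],[0,0,0],[0,0,0],[0,0,0],[0,0,0]],"fingers":[0,0,0,0,0]}'
python3 - <<'E'
from h import *
for t,z in[(0,.27),(15,.23),(30,.225),(40,.22),(49,.215)]: go(gr(t,z),183.6,t)
E
```

```text
t: 12.87
tool_pos: [0.6802, 0.1065, 0.2929]
orientation: [-0.001, -0.031, 1.0, -0.0]
wrist_force: [0.8, 0.7, -1.1]
gripper_width: 0.0131
gripper_force: 58.5
t: 13.28
tool_pos: [0.7258, 0.093, 0.2933]
orientation: [-0.001, -0.03, 1.0, -0.0]
wrist_force: [-0.4, -0.2, -2.0]
gripper_width: 0.0133
gripper_force: 58.5
lin [-0.0034  0.0302  0.0023] ang [-0.  -0.1 -0.1] tcp [0.727 0.123 0.291]
lin [0.0049 0.0302 0.0208] ang [ -0.  -15.1  -0.1] tcp [0.719 0.123 0.273]
lin [0.0186 0.0302 0.0072] ang [ -0.  -30.1  -0.1] tcp [0.705 0.122 0.286]
lin [0.0302 0.0302 0.002 ] ang [ -0.1 -40.1  -0.1] tcp [0.694 0.121 0.291]
lin [ 0.042   0.0302 -0.0002] ang [ -0.1 -49.1  -0.1] tcp [0.682 0.121 0.294]
```

```bash
python3 -m jog '{"linear":[[0,0.01,0],[0,0.024,0.005],[0.003,0.03,0.015],[0.005,0.03,0.02],[0.0075,0.03,0.018],[0.0105,0.03,0.015],[0.014,0.03,0.012],[0.0186,0.03,0.007]],"angular":[[0,0,0],[0,-5,0],[0,-11,0],[0,-15,0],[0,-18,0],[0,-22,0],[0,-26,0],[0,-30,0]],"fingers":[0,0,0,0,0,0,0,0]}'
python3 - <<'E'
from h import *
for t,z in[(30,.225),(40,.22),(49,.215)]: go(gr(t,z),183.6,t)
E
```

```text
t: 13.95
tool_pos: [0.7033, 0.1228, 0.2899]
orientation: [0.261, -0.03, 0.965, 0.008]
wrist_force: [0.5, 0.2, -1.0]
gripper_width: 0.0132
gripper_force: 58.7
lin [ 0.0002 -0.0009  0.0042] ang [ 0.   0.3 -0.1] tcp [0.705 0.122 0.286]
lin [ 0.0076 -0.0009 -0.0061] ang [-0.  -9.7 -0.1] tcp [0.694 0.121 0.291]
lin [ 0.0166 -0.001  -0.014 ] ang [ -0.  -18.7  -0.1] tcp [0.682 0.121 0.294]
```

```bash
python3 -m jog '{"linear":[[0.004,0,-0.003],[0.0076,-0.001,-0.006],[0.012,-0.001,-0.01],[0.0166,-0.001,-0.014],[0.0166,-0.001,-0.014],[0.0166,-0.001,-0.014],[0.0166,-0.001,-0.014],[0.0166,-0.001,-0.014]],"angular":[[0,-5,0],[0,-10,0],[0,-15,0],[0,-19,0],[0,-19,0],[0,-19,0],[0,-19,0],[0,-19,0]],"fingers":[0,0,0,0,0,0,0,0]}'
python3 -c "
from h import *
cv2.imwrite('a3.png',snap('scene'))"
python3 -m jog '{"linear":[[-0.023,0,-0.02],[-0.028,0,-0.015],[-0.035,0,-0.007],[-0.04,0,0],[-0.045,0,0.005],[-0.049,0,0.01],[-0.049,0,0.01],[-0.049,0,0.01]],"angular":[[0,3,0],[0,10,0],[0,17,0],[0,24,0],[0,31,0],[0,38,0],[0,45,0],[0,49,0]],"fingers":[0,0,0,0,0,0,0,0]}'
python3 -m jog '{"linear":[[0.036,-0.011,0],[0.072,-0.022,0],[0.108,-0.033,0],[0.144,-0.044,0],[0.18,-0.055,0],[0.216,-0.066,0.01],[0.252,-0.077,0.04],[0.262,-0.081,0.08]],"angular":[[0,0,0],[0,0,0],[0,0,0],[0,0,2],[0,0,4],[0,0,6],[0,0,8],[0,0,10]],"fingers":[0,0,0,0,0,0,0,0]}'
python3 - <<'E'
from h import *
go([.4634,.0233,.06],173.5)
cv2.imwrite("a4.png",snap("scene"))
E
```

```text
t: 14.62
tool_pos: [0.6851, 0.1199, 0.2953]
orientation: [0.416, -0.027, 0.909, 0.013]
wrist_force: [-1.0, 0.2, -0.1]
gripper_width: 0.0132
gripper_force: 58.7
t: 15.33
tool_pos: [0.7249, 0.1223, 0.3252]
orientation: [-0.0, -0.031, 1.0, 0.001]
wrist_force: [2.1, 0.3, -1.5]
gripper_width: 0.013
gripper_force: 58.8
t: 16.0
tool_pos: [0.4682, 0.0254, 0.2517]
orientation: [0.006, 0.058, 0.998, 0.001]
wrist_force: [0.6, 0.7, -1.1]
gripper_width: 0.0134
gripper_force: 58.9
lin [ 0.0069 -0.0032  0.2106] ang [ 0.2  0.6 -0.1] tcp [0.463 0.023 0.041]
```

```bash
python3 -m jog '{"linear":[[0.002,-0.001,0.035],[0.004,-0.002,0.075],[0.006,-0.003,0.115],[0.006,-0.003,0.155],[0.006,-0.003,0.19],[0.006,-0.003,0.205],[0.006,-0.003,0.21],[0.006,-0.003,0.21]],"angular":[[0,0,0],[0,0.5,0],[0,0.5,0],[0,0.5,0],[0,0.5,0],[0,0.5,0],[0,0.5,0],[0,0.5,0]],"fingers":[0,0,0,0,0,0,0,0]}'
python3 -m jog '{"linear":[[0,0,0.001],[0,0,0.002],[0,0,0.003],[0,0,0.003],[0,0,0.003]],"angular":[[0,0,0],[0,0,0],[0,0,0],[0,0,0],[0,0,0]],"fingers":[0,0,0,0,0]}'
python3 - <<'E'
from h import *
go([.4634,.0233,.06],173.5)
E
```

```text
t: 16.72
tool_pos: [0.4647, 0.024, 0.0385]
orientation: [-0.004, 0.057, 0.998, 0.001]
wrist_force: [-0.4, 0.4, -1.2]
gripper_width: 0.0131
gripper_force: 58.9
t: 17.13
tool_pos: [0.4654, 0.0239, 0.0374]
orientation: [-0.001, 0.057, 0.998, 0.001]
wrist_force: [-0.5, 0.9, 9.0]
gripper_width: 0.0135
gripper_force: 60.3
lin [ 0.0019 -0.0008 -0.0036] ang [ 0.1 -0.1 -0. ] tcp [0.463 0.023 0.041]
```

```bash
python3 -m jog '{"linear":[[0,0,0],[0,0,0],[0,0,0],[0,0,-0.03],[0,0,-0.06],[0,0,-0.1],[0,0,-0.1]],"angular":[[0,0,0],[0,0,0],[0,0,0],[0,0,0],[0,0,0],[0,0,0],[0,0,0]],"fingers":[0.5,0.5,0.5,0.5,0.5,0.5,0.5]}'
python3 - <<'E'
from h import *
cv2.imwrite("a5.png",snap("scene"))
crop(np.hstack([cv2.imread("a3.png")[120:300,190:390],cv2.imread("a5.png")[120:300,190:390]]),0,0,400,180,2,"c6.png")
f=go([.460,-.165,.15],173.5); go([.460,-.165,.056],173.5,0,f)
E
```

```text
t: 17.72
tool_pos: [0.4679, 0.0236, 0.1416]
orientation: [0.003, 0.057, 0.998, 0.001]
wrist_force: [0.9, 1.4, 0.1]
gripper_width: 0.0426
gripper_force: 0.0
lin [-0.0152 -0.1881  0.0077] ang [ 0.1  0.1 -0. ] tcp [ 0.46  -0.165  0.131]
lin [0.    0.    0.094] ang [0. 0. 0.] tcp [ 0.46  -0.165  0.037]
```

View pics/c6.png

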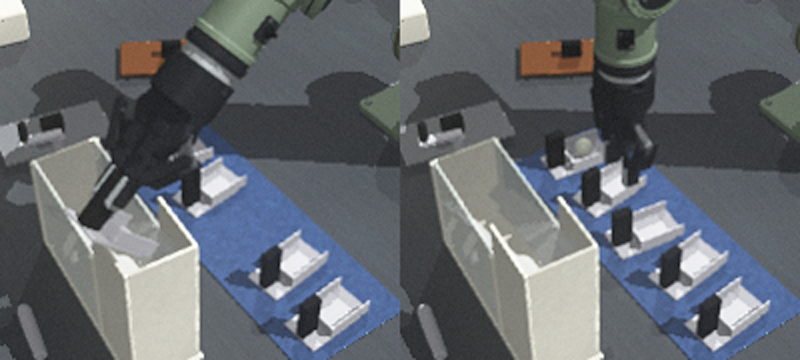

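Scoop c is empty and back on the mat at (650,230). The last ball sits in the scoop at (585,145).

```bash
python3 -m jog '{"linear":[[-0.003,-0.04,0.002],[-0.006,-0.08,0.004],[-0.01,-0.12,0.006],[-0.015,-0.16,0.008],[-0.015,-0.188,0.008],[-0.015,-0.188,0.008],[-0.015,-0.188,0.008]],"angular":[[0,0,0],[0,0,0],[0,0,0],[0,0,0],[0,0,0],[0,0,0],[0,0,0]],"fingers":[0.5,0.5,0.5,0.5,0.5,0.5,0.5]}'
python3 -m jog '{"linear":[[0,0,0.03],[0,0,0.06],[0,0,0.08],[0,0,0.09],[0,0,0.094],[0,0,0.094]],"angular":[[0,0,0],[0,0,0],[0,0,0],[0,0,0],[0,0,0],[0,0,0]],"fingers":[0.5,0.5,0.5,0.5,0.5,0.5]}'
python3 - <<'E'
from h import *
go([.460,-.165,.055],173.5); 
E
```

```text
t: 18.35
tool_pos: [0.4559, -0.1658, 0.126]
orientation: [-0.004, 0.058, 0.998, 0.001]
wrist_force: [0.4, -0.4, -0.1]
gripper_width: 0.0426
gripper_force: 0.0
t: 18.85
tool_pos: [0.4553, -0.1634, 0.032]
orientation: [-0.005, 0.056, 0.998, 0.001]
wrist_force: [-0.2, 0.2, 0.2]
gripper_width: 0.0433
gripper_force: 0.0
lin [-0.0048 -0.001  -0.004 ] ang [ 0.1 -0.6  0.1] tcp [ 0.46  -0.165  0.036]
```

```bash
python3 -m jog '{"linear":[[-0.005,-0.001,-0.004],[-0.005,-0.001,-0.004],[-0.005,-0.001,-0.004],[-0.005,-0.001,-0.004],[-0.005,-0.001,-0.004],[-0.005,-0.001,-0.004],[-0.005,-0.001,-0.004],[-0.005,-0.001,-0.004]],"angular":[[0,-0.5,0],[0,-0.5,0],[0,-0.5,0],[0,-0.5,0],[0,-0.5,0],[0,-0.5,0],[0,-0.5,0],[0,-0.5,0]],"fingers":[0.5,0.5,0,0,0,0,0,0]}' 60
python3 -m jog '{"linear":[[0,0,-0.01],[0,0,-0.03],[0,0,-0.06],[0,0,-0.095],[0,0,-0.13],[0,0,-0.17],[0,0,-0.21],[0,0,-0.24]],"angular":[[0,0,0],[0,0,0],[0,0,0],[0,0,0],[0,0,0],[0,0,0],[0,0,0],[0,0,0]],"fingers":[0,0,0,0,0,0,0,0]}'
python3 -m jog '{"linear":[[0,0,-0.015],[0,0,-0.02],[0,0,-0.02]],"angular":[[0,0,0],[0,0,0],[0,0,0]],"fingers":[0,0,0]}'
python3 - <<'E'
from h import *
f=go(gr(0,.272),183.6)
E
```

```text
t: 19.52
tool_pos: [0.4616, -0.1667, 0.0381]
orientation: [0.002, 0.057, 0.998, -0.0]
wrist_force: [0.2, 0.8, 6.3]
gripper_width: 0.0131
gripper_force: 59.4
t: 20.18
tool_pos: [0.4605, -0.1667, 0.2804]
orientation: [0.003, 0.057, 0.998, -0.0]
wrist_force: [1.3, -0.3, -1.2]
gripper_width: 0.013
gripper_force: 58.4
t: 20.43
tool_pos: [0.4605, -0.1666, 0.2978]
orientation: [0.002, 0.057, 0.998, -0.0]
wrist_force: [-1.0, -0.1, -1.7]
gripper_width: 0.0132
gripper_force: 58.5
lin [-0.2321  0.3185  0.0056] ang [ -0.    0.2 -10.1] tcp [0.727 0.123 0.293]
```

```bash
python3 -m jog '{"linear":[[-0.006,0.008,0],[-0.018,0.024,0],[-0.035,0.048,0],[-0.056,0.077,0],[-0.078,0.107,0],[-0.1,0.138,0],[-0.123,0.169,0],[-0.145,0.2,0]],"angular":[[0,0,0],[0,0,0],[0,0,0],[0,0,0],[0,0,0],[0,0,0],[0,0,0],[0,0,0]],"fingers":[0,0,0,0,0,0,0,0]}'
python3 -m jog '{"linear":[[-0.021,0.028,0],[-0.041,0.057,0],[-0.059,0.081,0],[-0.072,0.099,0],[-0.081,0.111,0],[-0.086,0.117,0],[-0.087,0.118,0],[-0.087,0.118,0]],"angular":[[0,0,0],[0,0,-2],[0,0,-4],[0,0,-6],[0,0,-8],[0,0,-10],[0,0,-10],[0,0,-10]],"fingers":[0,0,0,0,0,0,0,0]}'
python3 - <<'E'
from h import *
for t,z in[(0,.27),(15,.23),(30,.225),(40,.22),(49,.215)]: go(gr(t,z),183.6,t)
E
```

```text
t: 21.1
tool_pos: [0.6277, 0.0181, 0.2945]
orientation: [-0.001, 0.057, 0.998, -0.0]
wrist_force: [-0.6, -0.9, -1.4]
gripper_width: 0.0134
gripper_force: 58.5
t: 21.77
tool_pos: [0.7267, 0.124, 0.2945]
orientation: [-0.001, -0.03, 1.0, -0.0]
wrist_force: [0.9, -0.4, -1.0]
gripper_width: 0.0133
gripper_force: 58.6
lin [-0.0006 -0.0006  0.0035] ang [-0.  -0.2 -0.1] tcp [0.727 0.123 0.291]
lin [ 0.0078 -0.0006  0.022 ] ang [ -0.  -15.2  -0.1] tcp [0.719 0.123 0.273]
lin [ 0.0215 -0.0007  0.0084] ang [ -0.1 -30.2  -0.1] tcp [0.705 0.122 0.286]
lin [ 0.0331 -0.0007  0.0033] ang [ -0.1 -40.2  -0.1] tcp [0.694 0.121 0.291]
lin [ 0.0449 -0.0007  0.001 ] ang [ -0.1 -49.2  -0.1] tcp [0.682 0.121 0.294]
```

```bash
python3 -m jog '{"linear":[[0.003,0,0.008],[0.006,0,0.018],[0.008,0,0.022],[0.0105,0,0.019],[0.0135,0,0.016],[0.0165,0,0.013],[0.019,0,0.01],[0.0215,0,0.008]],"angular":[[0,-5,0],[0,-11,0],[0,-15,0],[0,-18,0],[0,-21,0],[0,-24,0],[0,-27,0],[0,-30,0]],"fingers":[0,0,0,0,0,0,0,0]}'
python3 -m jog '{"linear":[[0.004,0,-0.003],[0.0076,0,-0.006],[0.012,0,-0.01],[0.0166,0,-0.014],[0.0166,0,-0.014],[0.0166,0,-0.014],[0.0166,0,-0.014],[0.0166,0,-0.014]],"angular":[[0,-5,0],[0,-10,0],[0,-15,0],[0,-19,0],[0,-19,0],[0,-19,0],[0,-19,0],[0,-19,0]],"fingers":[0,0,0,0,0,0,0,0]}'
python3 -m jog '{"linear":[[-0.023,0,-0.02],[-0.028,0,-0.015],[-0.035,0,-0.007],[-0.04,0,0],[-0.045,0,0.005],[-0.049,0,0.01],[-0.049,0,0.01],[-0.049,0,0.01]],"angular":[[0,3,0],[0,10,0],[0,17,0],[0,24,0],[0,31,0],[0,38,0],[0,45,0],[0,49,0]],"fingers":[0,0,0,0,0,0,0,0]}'
python3 - <<'E'
from h import *
go([.4620,-.1667,.20],173.5)
E
```

```text
t: 22.43
tool_pos: [0.7042, 0.121, 0.2896]
orientation: [0.26, -0.028, 0.965, 0.008]
wrist_force: [0.4, -0.3, -1.0]
gripper_width: 0.0135
gripper_force: 58.9
t: 23.1
tool_pos: [0.6857, 0.1204, 0.2949]
orientation: [0.416, -0.027, 0.909, 0.013]
wrist_force: [-0.1, 0.3, 0.0]
gripper_width: 0.013
gripper_force: 58.9
t: 23.77
tool_pos: [0.7256, 0.1235, 0.3254]
orientation: [0.0, -0.031, 1.0, 0.001]
wrist_force: [1.1, -0.6, -1.8]
gripper_width: 0.0132
gripper_force: 58.9
lin [ 0.2812 -0.2735  0.1436] ang [ 0.1  0.  10.1] tcp [ 0.462 -0.167  0.181]
```

```bash
python3 -m jog '{"linear":[[0.028,-0.027,0],[0.056,-0.054,0],[0.084,-0.081,0],[0.112,-0.108,0],[0.14,-0.136,0],[0.168,-0.163,0],[0.196,-0.19,0],[0.224,-0.217,0]],"angular":[[0,0,0],[0,0,0],[0,0,0],[0,0,0],[0,0,0],[0,0,0],[0,0,0],[0,0,0]],"fingers":[0,0,0,0,0,0,0,0]}'
python3 -m jog '{"linear":[[0.025,-0.025,0.03],[0.05,-0.05,0.05],[0.057,-0.056,0.08],[0.057,-0.056,0.12],[0.057,-0.056,0.144],[0.057,-0.056,0.144],[0.057,-0.056,0.144]],"angular":[[0,0,2],[0,0,4],[0,0,6],[0,0,8],[0,0,10],[0,0,10],[0,0,10]],"fingers":[0,0,0,0,0,0,0]}'
python3 - <<'E'
from h import *
go([.4620,-.1667,.061],173.5)
E
```

```text
t: 24.43
tool_pos: [0.5135, -0.1082, 0.3244]
orientation: [0.003, -0.031, 1.0, 0.001]
wrist_force: [0.3, -0.9, -1.2]
gripper_width: 0.0131
gripper_force: 59.0
t: 25.02
tool_pos: [0.4612, -0.1669, 0.1795]
orientation: [0.001, 0.056, 0.998, 0.001]
wrist_force: [0.4, 0.4, 0.3]
gripper_width: 0.0132
gripper_force: 58.9
lin [-5.000e-04  1.000e-04  1.376e-01] ang [0.1 0.1 0. ] tcp [ 0.462 -0.167  0.042]
```

```bash
python3 -m jog '{"linear":[[0,0,0.035],[0,0,0.07],[0,0,0.1],[0,0,0.125],[0,0,0.135],[0,0,0.137],[0,0,0.137]],"angular":[[0,0,0],[0,0,0],[0,0,0],[0,0,0],[0,0,0],[0,0,0],[0,0,0]],"fingers":[0,0,0,0,0,0,0]}'
python3 -m jog '{"linear":[[0,0,0.001],[0,0,0.002],[0,0,0.003],[0,0,0.003],[0,0,0.003]],"angular":[[0,0,0],[0,0,0],[0,0,0],[0,0,0],[0,0,0]],"fingers":[0,0,0,0,0]}'
python3 -c "
from rig import arm; s=arm.sense(); print(s['tool_pos'])"
```

```text
t: 25.6
tool_pos: [0.4629, -0.1672, 0.0437]
orientation: [0.003, 0.056, 0.998, -0.0]
wrist_force: [-0.7, -0.2, -0.3]
gripper_width: 0.0132
gripper_force: 59.0
t: 26.02
tool_pos: [0.4607, -0.1668, 0.0399]
orientation: [0.002, 0.057, 0.998, -0.0]
wrist_force: [-0.6, -0.5, -0.9]
gripper_width: 0.0128
gripper_force: 59.0
[ 0.46072207 -0.16676026  0.03990525]
```

Not yet touching; going 2 mm lower, then I release and retreat to the robot's side so that the cameras can see the grader.

```bash
python3 -m jog '{"linear":[[0,0,0.0007],[0,0,0.0014],[0,0,0.002],[0,0,0.002]],"angular":[[0,0,0],[0,0,0],[0,0,0],[0,0,0]],"fingers":[0,0,0,0]}'
python3 -m jog '{"linear":[[0,0,0],[0,0,0],[0,0,0],[0,0,-0.03],[0,0,-0.06],[0,0,-0.1],[0,0,-0.14],[0,0,-0.14]],"angular":[[0,0,0],[0,0,0],[0,0,0],[0,0,0],[0,0,0],[0,0,0],[0,0,0],[0,0,0]],"fingers":[0.5,0.5,0.5,0.5,0.5,0.5,0.5,0.5]}'
python3 - <<'E'
from h import *
t=snap("top"); cv2.imwrite("t2.png",t); cv2.imwrite("s2.png",snap("scene"))
crop(t,190,120,450,300,3,"c7.png")
E
```

```text
t: 26.35
tool_pos: [0.4606, -0.1667, 0.0381]
orientation: [0.001, 0.057, 0.998, -0.0]
wrist_force: [-1.4, 0.7, 5.1]
gripper_width: 0.0132
gripper_force: 60.0
t: 27.02
tool_pos: [0.4645, -0.1683, 0.1848]
orientation: [0.008, 0.057, 0.998, -0.002]
wrist_force: [0.9, 0.1, 0.4]
gripper_width: 0.0429
gripper_force: 0.0
```

View pics/c7.png

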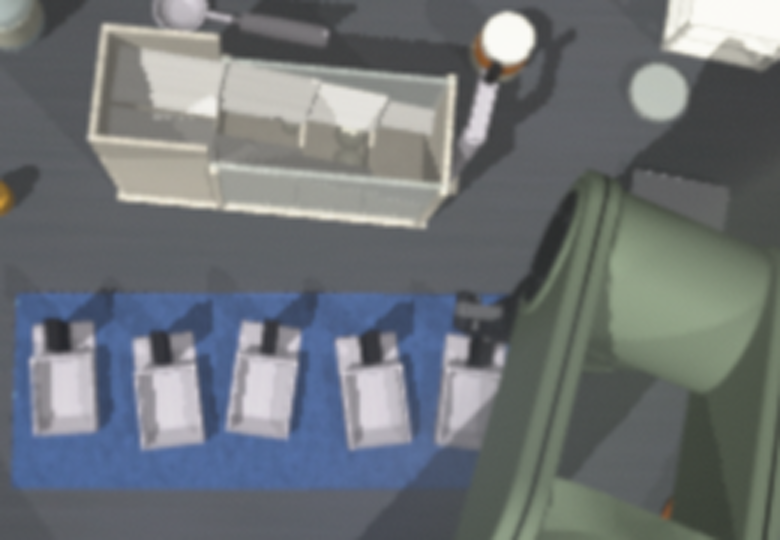

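The lid has been knocked: its top edge is now at about (635,170)–(728,185) in the crop. All the scoops are empty, and white balls show in the medium bin at about (350,135). I'm clearing the arm to re-measure the lid and check the bins.

```bash
python3 -m jog '{"linear":[[0.011,0.04,-0.01],[0.022,0.08,-0.02],[0.033,0.12,-0.03],[0.044,0.16,-0.04],[0.055,0.2,-0.05],[0.066,0.24,-0.06],[0.077,0.28,-0.07],[0.088,0.32,-0.08]],"angular":[[0,0,0],[0,0,0],[0,0,0],[0,0,0],[0,0,0],[0,0,0],[0,0,0],[0,0,0]],"fingers":[0.5,0.5,0.5,0.5,0.5,0.5,0.5,0.5]}'
python3 - <<'E'
from h import *
t=snap("top"); cv2.imwrite("t3.png",t); s=snap("scene");cv2.imwrite("s3.png",s)
A=cv2.resize(t[125:200,215:345],None,fx=5,fy=5,interpolation=cv2.INTER_CUBIC)
B=cv2.resize(cv2.convertScaleAbs(s[180:300,205:305],alpha=1.0),None,fx=2,fy=2,interpolation=cv2.INTER_CUBIC)
C=cv2.resize(t[160:250,375:455],None,fx=2.5,fy=2.5,interpolation=cv2.INTER_CUBIC)
im=np.zeros((600,650,3),'uint8'); im[:375]=A; im[375:600,0:200]=B[:225]; im[375:600,220:420]=C
cv2.imwrite("pics/c8.png",im)
E
```

```text
t: 27.78
tool_pos: [0.4085, 0.155, 0.254]
orientation: [-0.001, 0.057, 0.998, -0.001]
wrist_force: [-0.1, 0.1, -0.7]
gripper_width: 0.0427
gripper_force: 0.0
```

View pics/c8.png

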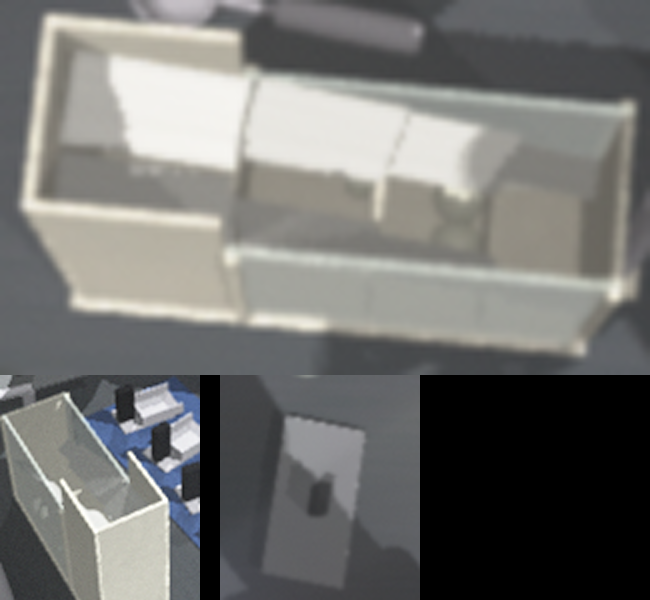

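The enlarged view shows two medium balls in the medium bin at (460,200) and (460,235), and the small ball at (360,185) in the small bin. The lid (bottom crop) now has corners at (285,415), (365,430), (345,588) and (262,570), with its grip at (320,495). Next I measure it.

```bash
python3 - <<'E'
from h import *
t=cv2.imread("t3.png");s=cv2.imread("s3.png")
C=lambda x,y:np.array([375+(x-220+.5)/2.5-.5,160+(y-375+.5)/2.5-.5])
P=np.array([onz("top",C(*p),.015)[:2] for p in[(285,415),(365,430),(345,588),(262,570)]]);print(P.round(4),P.mean(0).round(4))
for i in range(4):
    v=P[(i+1)%4]-P[i];print(np.linalg.norm(v).round(3),np.degrees(np.arctan2(v[1],v[0])).round(1))
def blob(im,cx,cy,w,h,th):
    r=im[cy-h:cy+h,cx-w:cx+w].max(2); n,l,st,c=cv2.connectedComponentsWithStats((r<th).astype('uint8'))
    return [(st[k,2:],(c[k]+[cx-w,cy-h]).round(1)) for k in range(1,n) if st[k,4]>8]
cg=C(320,495).astype(int)
for th in(35,45,55): print("top",th,blob(t,cg[0],cg[1],10,12,th))
e=onz("top",C(320,495),.03); q=proj("scene",[e])[0]; print(e.round(3),"expect scene",q)
q=q.astype(int)
for th in(35,45,55): print("scene",th,blob(s,q[0],q[1],16,14,th))
E
```

```text
[[ 0.6353 -0.3149]
 [ 0.621  -0.4077]
 [ 0.4409 -0.3799]
 [ 0.4588 -0.286 ]] [ 0.539  -0.3471]
0.094 -98.8
0.182 171.2
0.096 79.2
0.179 -9.3
top 35 []
top 45 []
top 55 []
[ 0.542 -0.348  0.03 ] expect scene [216.89506052 174.13841528]
scene 35 []
scene 45 [(array([11, 10, 65], dtype=int32), array([217.2, 174.6]))]
scene 55 [(array([11, 10, 88], dtype=int32), array([217.1, 174.3])), (array([ 3,  7, 18], dtype=int32), array([200.8, 184.3]))]
```

The lid's measured sides, 94 × 182 mm, match the description, and its grip is at about (0.541, -0.347) in both views. For the seat, I'll refine the grader's centreline from the bright end-wall strips.

```bash
python3 - <<'E'
from h import *
from scipy.ndimage import map_coordinates
c0=np.array([.6355,.022]); a=np.radians(-3.6); X=np.array([np.cos(a),np.sin(a)]); Y=np.array([-np.sin(a),np.cos(a)])
xs=np.arange(-70,71,5)
for n,f in(("top","t3.png"),("scene","s3.png"),("top","raw_top.png")):
    im=cv2.imread(f).astype(float).mean(2)
    for y,z in((-143,.16),(143,.215),(52,.215)):
        best=None
        v=[]
        for yy in range(y-2,y+3,2):
            P=[[*(c0+X*x/1e3+Y*yy/1e3),z] for x in xs]; u=proj(n,P); v.append(map_coordinates(im,[u[:,1],u[:,0]],order=1))
        print(n,f,y,z,np.mean(v,0).astype(int))
print("x",xs)
im=cv2.imread("t3.png").astype(float).mean(2); ys=np.arange(-165,-125,4)
for x in(-30,0,30): u=proj("top",[[*(c0+X*x/1e3+Y*y/1e3),.16] for y in ys]); print("y",ys,map_coordinates(im,[u[:,1],u[:,0]],order=1).astype(int))
E
```

```text
top t3.png -143 0.16 [ 97  91  76  80 146 168 144 120 111 107 103 100  93  91  89  84  83  85
  84  85  88  89  91  95  74  70  69  65  63]
top t3.png 143 0.215 [102 102  99  95 109 159 159 161 160 158 157 162 159 154 153 156 158 154
 152 158 158 152 153 140  93  92  92  92  91]
top t3.png 52 0.215 [173 170 174 167 163 184 146 141 142 143 195 238 241 238 240 240 242 242
 239 200 162 152 155 137  96 113 177  96  95]
scene s3.png -143 0.16 [ 54  56  54  56  59  93 102  94 100  94  96  94  96 102 120 131 125 104
  88 101  95 103  95 115  88  64  66  67  68]
scene s3.png 143 0.215 [ 50  48  74  80  86 120 220 207 209 210 209 208 210 209 201 204 208 205
 203 206 205 201 201 208 154 124 125 124 124]
scene s3.png 52 0.215 [ 92 120 111  95  77 154 162  77 102 100 199 118 124 125 126 124 125 126
 124 126 139 140 138 217 140 193 238 160 122]
top raw_top.png -143 0.16 [ 95  95  85  83 141 164 150 133 124 121 117 114 112 114 109 103 102 103
 100 103 107 109 106 102  79  69  68  64  62]
top raw_top.png 143 0.215 [ 96  97  94  90 104 152 152 154 153 151 150 155 152 147 146 149 150 147
 145 150 150 146 146 133  88  88  88  88  87]
top raw_top.png 52 0.215 [165 162 166 160 155 176 139 135 136 136 186 233 236 232 235 234 236 237
 233 192 155 145 148 131  91 108 168  91  90]
x [-70 -65 -60 -55 -50 -45 -40 -35 -30 -25 -20 -15 -10  -5   0   5  10  15
  20  25  30  35  40  45  50  55  60  65  70]
y [-165 -161 -157 -153 -149 -145 -141 -137 -133 -129] [ 68  68  69  76 100 105 121 140 107 101]
y [-165 -161 -157 -153 -149 -145 -141 -137 -133 -129] [138 143 142 124  88  72 110 139 106 101]
y [-165 -161 -157 -153 -149 -145 -141 -137 -133 -129] [144 139  98  71  69  72 110 134 117 139]
```

```bash
python3 - <<'E'
from h import *
f=go([.5405,-.3475,.20],171.0); f=go([.5405,-.3475,.039],171,0,f)
E
```

```text
lin [-0.1842 -0.4893  0.0731] ang [0.1 0.1 2.9] tcp [ 0.54  -0.348  0.181]
lin [0.    0.    0.161] ang [0. 0. 0.] tcp [ 0.54  -0.348  0.02 ]
```

```bash
python3 -m jog '{"linear":[[-0.014,-0.038,0],[-0.028,-0.075,0],[-0.042,-0.112,0],[-0.056,-0.15,0],[-0.07,-0.187,0],[-0.084,-0.225,0],[-0.098,-0.262,0],[-0.112,-0.3,0]],"angular":[[0,0,0],[0,0,0],[0,0,0],[0,0,0],[0,0,0],[0,0,0],[0,0,0],[0,0,0]],"fingers":[0.5,0.5,0.5,0.5,0.5,0.5,0.5,0.5]}'
python3 -m jog '{"linear":[[-0.014,-0.038,0],[-0.028,-0.075,0.01],[-0.042,-0.112,0.02],[-0.056,-0.15,0.04],[-0.07,-0.18,0.06],[-0.072,-0.189,0.073],[-0.072,-0.189,0.073],[-0.072,-0.189,0.073]],"angular":[[0,0,1],[0,0,2],[0,0,3],[0,0,3],[0,0,3],[0,0,3],[0,0,3],[0,0,3]],"fingers":[0.5,0.5,0.5,0.5,0.5,0.5,0.5,0.5]}'
python3 - <<'E'
from h import *
f=go([.5405,-.3475,.039],171)
t=snap("top");cv2.imwrite("t4.png",t);s=snap("scene");cv2.imwrite("s4.png",s)
E
```

```text
t: 28.55
tool_pos: [0.4861, -0.1598, 0.2534]
orientation: [-0.001, 0.057, 0.998, 0.001]
wrist_force: [0.5, -0.4, -0.1]
gripper_width: 0.0427
gripper_force: 0.0
t: 29.22
tool_pos: [0.5358, -0.3528, 0.1802]
orientation: [-0.001, 0.084, 0.996, 0.002]
wrist_force: [0.5, -0.5, 0.4]
gripper_width: 0.0425
gripper_force: 0.0
lin [-0.0042  0.0055  0.1602] ang [ 0.2 -0.2 -0.6] tcp [ 0.54  -0.348  0.02 ]
```

```bash
python3 -m jog '{"linear":[[-0.004,0.0055,0.03],[-0.004,0.0055,0.065],[-0.004,0.0055,0.1],[-0.004,0.0055,0.13],[-0.004,0.0055,0.15],[-0.004,0.0055,0.157],[-0.004,0.0055,0.157],[-0.004,0.0055,0.157]],"angular":[[0,0,-0.5],[0,0,-0.5],[0,0,-0.5],[0,0,-0.5],[0,0,-0.5],[0,0,-0.5],[0,0,-0.5],[0,0,-0.5]],"fingers":[0.5,0.5,0.5,0.5,0.5,0.5,0.5,0.5]}'
python3 - <<'E'
from h import *
go([.5405,-.3475,.039],171)
t=snap("top");s=snap("scene"); crop(np.hstack([t[160:260,370:470],s[120:220,160:260]]),0,0,200,100,4,"c9.png")
E
```

```text
t: 29.98
tool_pos: [0.5438, -0.3483, 0.0276]
orientation: [0.002, 0.078, 0.997, -0.001]
wrist_force: [0.3, -0.1, 0.6]
gripper_width: 0.0423
gripper_force: 0.0
lin [0.0034 0.0002 0.0076] ang [-0.   0.3  0. ] tcp [ 0.54  -0.348  0.02 ]
```

View pics/c9.png

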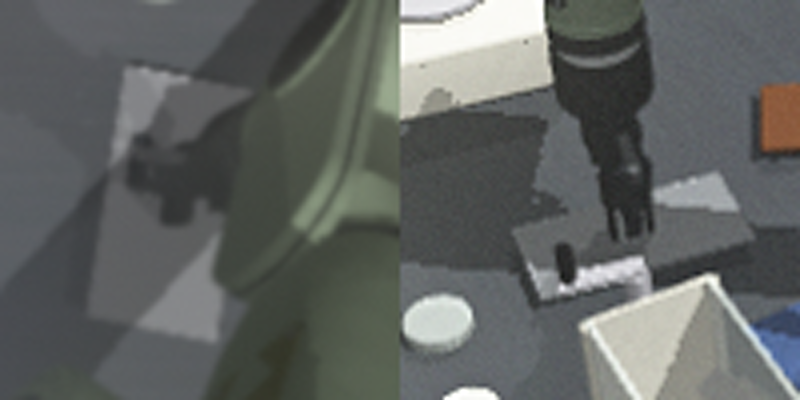

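The scene half shows the fingers at (630,220), centred on the grey lid around its grip. Lowering the last 6 mm and closing.

```bash
python3 -m jog '{"linear":[[0.002,0,0.003],[0.003,0,0.006],[0.003,0,0.006],[0.003,0,0.006],[0.003,0,0.006],[0.003,0,0.006],[0.003,0,0.006],[0.003,0,0.006]],"angular":[[0,0,0],[0,0,0],[0,0,0],[0,0,0],[0,0,0],[0,0,0],[0,0,0],[0,0,0]],"fingers":[0.5,0.5,0,0,0,0,0,0]}' 60
python3 -m jog '{"linear":[[0,0,-0.01],[0,0,-0.03],[0,0,-0.06],[0,0,-0.1],[0,0,-0.14],[0,0,-0.18],[0,0,-0.22],[0,0,-0.24]],"angular":[[0,0,0],[0,0,0],[0,0,0],[0,0,0],[0,0,0],[0,0,0],[0,0,0],[0,0,0]],"fingers":[0,0,0,0,0,0,0,0]}'
python3 - <<'E'
from h import *
f=go([.6327,-.0229,.24],86.2); go([.6327,-.0229,.20],86.2,0,f); print(np.degrees(arm.sense()['joint_pos']).round())
E
```

```text
t: 30.75
tool_pos: [0.5399, -0.3482, 0.02]
orientation: [0.001, 0.079, 0.997, -0.0]
wrist_force: [-0.9, -0.6, 2.2]
gripper_width: 0.0126
gripper_force: 59.1
t: 31.42
tool_pos: [0.5403, -0.3486, 0.266]
orientation: [0.005, 0.079, 0.997, -0.002]
wrist_force: [1.2, -1.0, -1.1]
gripper_width: 0.0129
gripper_force: 58.6
lin [-0.0398  0.3363  0.0443] ang [ 0.3  0.6 84.8] tcp [ 0.633 -0.023  0.221]
lin [0.   0.   0.04] ang [0. 0. 0.] tcp [ 0.633 -0.023  0.181]
[ -34.   23.   77.    0.   79. -115.]
```

```bash
python3 -m jog '{"linear":[[-0.004,0.02,0],[-0.007,0.055,0],[-0.012,0.09,0],[-0.016,0.125,0],[-0.02,0.16,0],[-0.024,0.195,0],[-0.028,0.23,0],[-0.032,0.265,0]],"angular":[[0,0,5],[0,0,11],[0,0,18],[0,0,25],[0,0,32],[0,0,39],[0,0,46],[0,0,53]],"fingers":[0,0,0,0,0,0,0,0]}'
python3 - <<'E'
from h import *
go([.6327,-.0229,.26],86.2)
E
```

```text
t: 32.08
tool_pos: [0.6122, -0.0894, 0.26]
orientation: [0.001, 0.518, 0.856, 0.0]
wrist_force: [1.0, -0.6, -1.9]
gripper_width: 0.0128
gripper_force: 58.6
lin [0.0495 0.049  0.019 ] ang [ 0.1  0.  31.4] tcp [ 0.633 -0.023  0.241]
```

```bash
python3 -m jog '{"linear":[[0.015,0.015,0],[0.03,0.03,0.005],[0.042,0.042,0.01],[0.0495,0.049,0.015],[0.0495,0.049,0.019],[0.0495,0.049,0.019],[0.0495,0.049,0.019],[0.0495,0.049,0.019]],"angular":[[0,0,6],[0,0,13],[0,0,20],[0,0,26],[0,0,31],[0,0,31.4],[0,0,31.4],[0,0,31.4]],"fingers":[0,0,0,0,0,0,0,0]}'
python3 - <<'E'
from h import *
go([.6327,-.0229,.208],86.2)
E
```

```text
t: 32.75
tool_pos: [0.6324, -0.0249, 0.2412]
orientation: [0.001, 0.727, 0.686, 0.001]
wrist_force: [1.2, -0.1, -1.2]
gripper_width: 0.013
gripper_force: 58.6
lin [0.002  0.     0.0522] ang [0.1 0.  0.5] tcp [ 0.633 -0.023  0.189]
```

```bash
python3 -m jog '{"linear":[[0.002,0,0.015],[0.002,0,0.03],[0.002,0,0.045],[0.002,0,0.053],[0.002,0,0.056],[0.002,0,0.056],[0.002,0,0.056]],"angular":[[0,0,0.5],[0,0,0.5],[0,0,0.5],[0,0,0.5],[0,0,0.5],[0,0,0.5],[0,0,0.5]],"fingers":[0,0,0,0,0,0,0]}'
python3 - <<'E'
from h import *
go([.6327,-.0229,.189],86.2)
crop(np.hstack([snap("top")[110:210,210:350],snap("scene")[160:260,190:330]]),0,0,280,100,2.8,"c10.png")
E
```

```text
t: 33.33
tool_pos: [0.6333, -0.0228, 0.1857]
orientation: [0.001, 0.731, 0.682, 0.001]
wrist_force: [0.1, 0.3, -1.4]
gripper_width: 0.0127
gripper_force: 58.8
lin [-0.0001 -0.0006  0.0157] ang [ 0.2 -0.  -0.1] tcp [ 0.633 -0.023  0.17 ]
```

Lowering gently in small steps and watching the force.

```bash
python3 -m jog '{"linear":[[0,0,0.002],[0,0,0.004],[0,0,0.006],[0,0,0.008],[0,0,0.008]],"angular":[[0,0,0],[0,0,0],[0,0,0],[0,0,0],[0,0,0]],"fingers":[0,0,0,0,0]}'
```

```text
t: 33.85
tool_pos: [0.6325, -0.0225, 0.1763]
orientation: [0.0, 0.731, 0.683, 0.0]
wrist_force: [-0.6, 0.2, -1.8]
gripper_width: 0.0133
gripper_force: 58.8
```

```bash
python3 -m jog '{"linear":[[0,0,0.0015],[0,0,0.003],[0,0,0.0045],[0,0,0.005],[0,0,0.005]],"angular":[[0,0,0],[0,0,0],[0,0,0],[0,0,0],[0,0,0]],"fingers":[0,0,0,0,0]}'
python3 -m jog '{"linear":[[0,0,0.001],[0,0,0.002],[0,0,0.002]],"angular":[[0,0,0],[0,0,0],[0,0,0]],"fingers":[0,0,0]}'
```

```text
t: 34.27
tool_pos: [0.6331, -0.0226, 0.1731]
orientation: [0.001, 0.731, 0.682, 0.001]
wrist_force: [-1.6, -0.9, 4.3]
gripper_width: 0.0129
gripper_force: 59.6
t: 34.52
tool_pos: [0.6328, -0.0227, 0.1716]
orientation: [0.001, 0.731, 0.683, 0.001]
wrist_force: [-3.9, -1.1, 7.4]
gripper_width: 0.0131
gripper_force: 60.2
```

```bash
python3 -m jog '{"linear":[[0,0,0.001],[0,0,0.002],[0,0,0.002],[0,0,0.002]],"angular":[[0,0,0],[0,0,0],[0,0,0],[0,0,0]],"fingers":[0,0,0,0]}'
python3 -c "
from h import *
s=arm.sense();print(s['torque'])"
```

```text
t: 34.85
tool_pos: [0.6329, -0.0228, 0.1714]
orientation: [0.002, 0.731, 0.683, 0.002]
wrist_force: [-6.1, -0.6, 16.2]
gripper_width: 0.0129
gripper_force: 61.3
[0.35152328 0.81773126 0.33159206]
```

```bash
python3 -m jog '{"linear":[[0,0,-0.003],[0,0,-0.003],[0,0,-0.003],[0,0,-0.003],[0,0,-0.003],[0,0,-0.003]],"angular":[[0,0,0],[0,0,0],[0,0,0],[0,0,0],[0,0,0],[0,0,0]],"fingers":[0,0,0.4,0.4,0.4,0.4]}'
python3 -m jog '{"linear":[[0,0,-0.02],[0,0,-0.05],[0,0,-0.08],[0,0,-0.1],[0.03,0,-0.1],[0.06,0.0,-0.1],[0.09,0,-0.1],[0.09,0,-0.1]],"angular":[[0,0,0],[0,0,0],[0,0,0],[0,0,0],[0,0,0],[0,0,0],[0,0,0],[0,0,0]],"fingers":[0.4,0.4,0.4,0.4,0.4,0.4,0.4,0.4]}'
python3 - <<'E'
from h import *
s=snap("scene");t=snap("top");cv2.imwrite("s5.png",s);cv2.imwrite("t5.png",t)
# lid grey contour in scene: expected seated corners
c0=np.array([.6355,.022]); a=np.radians(-3.8); X=np.array([np.cos(a),np.sin(a)]); Y=np.array([-np.sin(a),np.cos(a)])
for n in("scene","top"): print(n,proj(n,[[*(c0+X*x+Y*(-.045+y)),.165] for x,y in((-.047,-.091),(.047,-.091),(.047,.091),(-.047,.091))]).round(1).tolist())
im=s[150:270,190:320].copy(); cv2.imwrite("pics/c10.png",np.hstack([cv2.resize(im,None,fx=4,fy=4,interpolation=cv2.INTER_CUBIC),cv2.resize(t[120:200,260:340],(280,280)).repeat(1,0)[:280,:][np.r_[0:280,[279]*200]]]))
E
```

```text
t: 35.35
tool_pos: [0.6328, -0.0225, 0.1702]
orientation: [0.001, 0.731, 0.682, 0.001]
wrist_force: [0.0, 0.3, 0.2]
gripper_width: 0.0343
gripper_force: 0.0
t: 36.02
tool_pos: [0.639, 0.0722, 0.2705]
orientation: [-0.0, 0.729, 0.684, 0.002]
wrist_force: [-0.4, -0.5, -0.4]
gripper_width: 0.0344
gripper_force: 0.0
scene [[238.7, 187.5], [206.4, 199.4], [235.5, 245.0], [270.5, 230.5]]
top [[337.3, 182.0], [340.0, 144.5], [265.8, 137.4], [261.9, 174.9]]
```

View pics/c10.png

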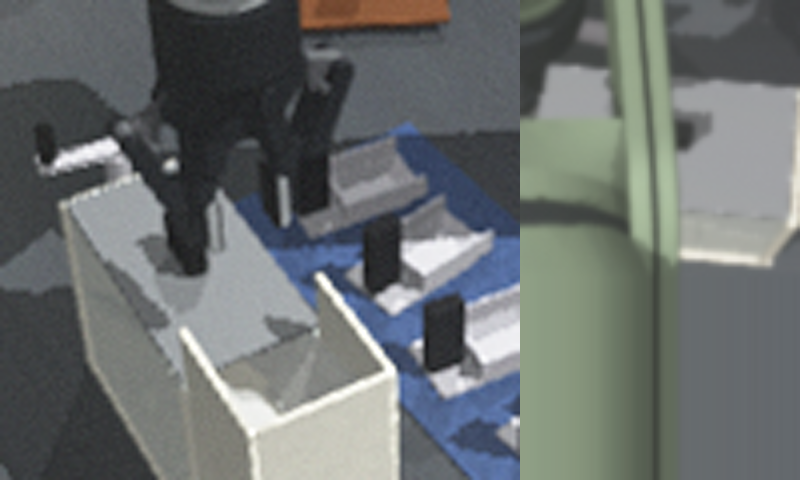

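The scene view shows the grey plate lying flat inside the rim, with corners at (70,207), (185,365) and (318,325) close to the seated prediction. I'll test its height by pressing lightly on the grip with shut fingers; the grip top should be at z = 0.195 m.

```bash
python3 -m jog '{"linear":[[-0.03,0,0],[-0.06,0,0],[-0.095,0,0],[-0.095,0,0.02],[-0.095,0,0.045],[-0.095,0,0.065],[-0.095,0,0.07],[-0.095,0,0.07]],"angular":[[0,0,0],[0,0,0],[0,0,0],[0,0,0],[0,0,0],[0,0,0],[0,0,0],[0,0,0]],"fingers":[0,0,0,0,0,0,0,0]}'
python3 -m jog '{"linear":[[0,0,0.0015],[0,0,0.003],[0,0,0.0045],[0,0,0.006],[0,0,0.007],[0,0,0.007]],"angular":[[0,0,0],[0,0,0],[0,0,0],[0,0,0],[0,0,0],[0,0,0]],"fingers":[0,0,0,0,0,0]}'
```

```text
t: 36.78
tool_pos: [0.6313, -0.0287, 0.199]
orientation: [-0.001, 0.731, 0.682, -0.001]
wrist_force: [0.7, -0.4, 1.0]
gripper_width: 0.0001
gripper_force: 0.0
t: 37.28
tool_pos: [0.6331, -0.0275, 0.1964]
orientation: [0.002, 0.731, 0.683, 0.002]
wrist_force: [-2.1, 0.7, 7.8]
gripper_width: -0.0
gripper_force: 3.6
```

```bash
python3 -m jog '{"linear":[[0,0,-0.02],[-0.04,0.03,-0.02],[-0.06,0.035,-0.01],[-0.06,0.035,0.015],[-0.06,0.035,0.024],[-0.06,0.035,0.028],[-0.06,0.035,0.03],[-0.06,0.035,0.031]],"angular":[[0,0,0],[0,0,0],[0,0,0],[0,0,0],[0,0,0],[0,0,0],[0,0,0],[0,0,0]],"fingers":[0,0,0,0,0,0,0,0]}'
python3 -m jog '{"linear":[[0,0,-0.01],[0,-0.03,-0.01],[0,-0.07,-0.01],[0,-0.07,-0.005],[0,-0.07,-0.002],[0,-0.07,0],[0,-0.07,0],[0,-0.07,0]],"angular":[[0,0,0],[0,0,0],[0,0,0],[0,0,0],[0,0,0],[0,0,0],[0,0,0],[0,0,0]],"fingers":[0,0,0,0,0,0,0,0]}'
python3 -m jog '{"linear":[[0,0,-0.01],[0.03,0,-0.01],[0.07,0,-0.01],[0.11,0,-0.01],[0.12,0,-0.004],[0.12,0,0],[0.12,0,0],[0.12,0,0]],"angular":[[0,0,0],[0,0,0],[0,0,0],[0,0,0],[0,0,0],[0,0,0],[0,0,0],[0,0,0]],"fingers":[0,0,0,0,0,0,0,0]}'
python3 -m jog '{"linear":[[0,0,-0.01],[0,0.03,-0.04],[0,0.07,-0.04],[0,0.07,-0.01],[0,0.07,-0.003],[0,0.07,0],[0,0.07,0],[0,0.07,0]],"angular":[[0,0,0],[0,0,0],[0,0,0],[0,0,0],[0,0,0],[0,0,0],[0,0,0],[0,0,0]],"fingers":[0,0,0,0,0,0,0,0]}'
```

```text
t: 37.95
tool_pos: [0.6622, -0.0903, 0.1653]
orientation: [0.001, 0.73, 0.683, -0.001]
wrist_force: [-6.0, -3.6, 11.5]
gripper_width: 0.0001
gripper_force: 5.9
t: 38.62
tool_pos: [0.5927, -0.0842, 0.1653]
orientation: [-0.0, 0.731, 0.683, 0.0]
wrist_force: [-9.0, 0.9, 12.7]
gripper_width: -0.0001
gripper_force: 6.0
t: 39.28
tool_pos: [0.6045, 0.038, 0.1662]
orientation: [0.001, 0.731, 0.683, 0.005]
wrist_force: [-1.4, 6.5, 11.0]
gripper_width: 0.0001
gripper_force: 5.5
t: 39.95
tool_pos: [0.6749, 0.029, 0.1662]
orientation: [0.004, 0.731, 0.682, 0.004]
wrist_force: [4.2, -0.7, 6.7]
gripper_width: -0.0002
gripper_force: 3.7
```

All four plate touches read 0.165–0.166 m, so the lid is flat and fully seated. Now the clamp.

```bash
python3 -m jog '{"linear":[[0,0,-0.03],[0,0,-0.06],[0,0,-0.08],[0,0,-0.08]],"angular":[[0,0,0],[0,0,0],[0,0,0],[0,0,0]],"fingers":[0.3,0.4,0.4,0.4]}'
python3 - <<'E'
from h import *
T=lambda x,y:np.array([190+(x+.5)/3-.5,120+(y+.5)/3-.5])
t=cv2.imread("t5.png")
print("pivot-ish",onz("top",T(469,143),.176).round(4),"pin",two(T(492,69),[201.3,184.2]))
s=cv2.imread("s5.png"); r=s[170:200,192:212].max(2); n,l,st,c=cv2.connectedComponentsWithStats((r<48).astype('uint8'))
print([(st[k].tolist(),(c[k]+[192,170]).round(1)) for k in range(1,n) if st[k,4]>6])
s=cv2.imread("raw_top.png"); r=s[130:160,340:365].max(2); n,l,st,c=cv2.connectedComponentsWithStats((r<62).astype('uint8'))
print([(st[k].tolist(),(c[k]+[340,130]).round(1)) for k in range(1,n) if st[k,4]>3],proj("top",[[.671,-.145,.19],[.671,-.145,.204]]))
f=go([.671,-.145,.24],86.2); go([.671,-.145,.202],86.2,0,f)
E
```

```text
t: 40.28
tool_pos: [0.6732, 0.0294, 0.2488]
orientation: [0.004, 0.731, 0.682, 0.004]
wrist_force: [-0.5, -0.6, -0.1]
gripper_width: 0.0341
gripper_force: 0.0
pivot-ish [ 0.6137 -0.1295  0.176 ] pin (array([ 0.66958493, -0.14453961,  0.19589842]), np.float64(0.0010205878845216297))
[([7, 11, 5, 10, 36], array([200.8, 185.2]))]
[([12, 12, 4, 5, 15], array([353.7, 144.2]))] [[353.5036741  142.68329916]
 [354.67639056 140.86426497]]
lin [-0.1741  0.0095  0.0279] ang [ 0.6 -0.  -0.1] tcp [ 0.671 -0.145  0.221]
lin [0.    0.    0.038] ang [0. 0. 0.] tcp [ 0.671 -0.145  0.183]
```

```bash
python3 -m jog '{"linear":[[-0.04,0,0],[-0.08,0.003,0],[-0.12,0.006,0],[-0.155,0.0085,0.01],[-0.174,0.0085,0.02],[-0.174,0.0085,0.028],[-0.174,0.0085,0.028],[-0.174,0.0085,0.028]],"angular":[[0,0,0],[0.6,0,0],[0.6,0,0],[0.6,0,0],[0.6,0,0],[0.6,0,0],[0.6,0,0],[0.6,0,0]],"fingers":[0.4,0.4,0.4,0.4,0.4,0.4,0.4,0.4]}'
python3 - <<'E'
from h import *
print(two((353.7,144.2),(200.8,185.2)))
go([.6695,-.145,.202],86.2)
E
```

```text
t: 40.95
tool_pos: [0.6673, -0.1437, 0.214]
orientation: [-0.004, 0.731, 0.682, -0.003]
wrist_force: [0.9, 0.6, -0.1]
gripper_width: 0.0341
gripper_force: 0.0
(array([ 0.66913829, -0.14683512,  0.18988071]), np.float64(0.0042651727680416305))
lin [-0.0012  0.0026  0.031 ] ang [-0.6 -0.1 -0.1] tcp [ 0.67  -0.145  0.183]
```

```bash
python3 -m jog '{"linear":[[-0.002,0.002,0.01],[-0.002,0.002,0.02],[-0.002,0.002,0.027],[-0.002,0.002,0.031],[-0.002,0.002,0.031]],"angular":[[0,0,0],[-0.5,0,0],[-0.5,0,0],[-0.5,0,0],[-0.5,0,0]],"fingers":[0.4,0.4,0.4,0.4,0.4]}'
python3 -m jog '{"linear":[[0,0,0],[0,0,0],[0,0,0],[0,0,0],[0,0,0],[0,0,0],[0,0,0],[0,0,0]],"angular":[[0,0,0],[0,0,0],[0,0,0],[0,0,0],[0,0,0],[0,0,0],[0,0,0],[0,0,0]],"fingers":[0,0,0,0,0,0,0,0]}' 20
```

```text
t: 41.37
tool_pos: [0.6692, -0.1454, 0.1828]
orientation: [-0.001, 0.731, 0.683, -0.0]
wrist_force: [-0.4, -1.0, -0.3]
gripper_width: 0.0339
gripper_force: 0.0
t: 42.03
tool_pos: [0.6685, -0.1459, 0.1845]
orientation: [-0.001, 0.731, 0.682, -0.0]
wrist_force: [-4.6, 2.0, 2.9]
gripper_width: 0.0109
gripper_force: 20.1
```

```bash
python3 -m jog '{"linear":[[0.006,0.001,0],[0.0134,0.001,0],[0.019,0,0],[0.025,-0.001,0],[0.025,-0.001,0],[0.025,-0.001,0]],"angular":[[0,0,0],[0,0,0],[0,0,0],[0,0,0],[0,0,0],[0,0,0]],"fingers":[0,0,0,0,0,0]}'
```

```text
t: 42.53
tool_pos: [0.6683, -0.1229, 0.1843]
orientation: [-0.0, 0.731, 0.683, -0.002]
wrist_force: [-7.9, -3.9, 4.0]
gripper_width: 0.0109
gripper_force: 20.2
```

```bash
python3 -m jog '{"linear":[[0.005,-0.0035,0],[0.0106,-0.0065,0],[0.015,-0.0105,0],[0.0195,-0.0145,0],[0.0195,-0.0145,0],[0.0195,-0.0145,0]],"angular":[[0,0,0],[0,0,0],[0,0,0],[0,0,0],[0,0,0],[0,0,0]],"fingers":[0,0,0,0,0,0]}'
```

```text
t: 43.03
tool_pos: [0.6573, -0.1002, 0.1844]
orientation: [0.0, 0.731, 0.683, 0.001]
wrist_force: [1.1, -0.5, 1.0]
gripper_width: 0.0111
gripper_force: 20.1
```

```bash
python3 -m jog '{"linear":[[0.0035,-0.005,0],[0.0064,-0.0095,0],[0.0085,-0.015,0],[0.0102,-0.0207,0],[0.011,-0.0255,0],[0.011,-0.029,0],[0.011,-0.0294,0],[0.011,-0.0294,0]],"angular":[[0,0,0],[0,0,0],[0,0,0],[0,0,0],[0,0,0],[0,0,0],[0,0,0],[0,0,0]],"fingers":[0,0,0,0,0,0,0,0]}'
```

```text
t: 43.7
tool_pos: [0.6295, -0.0837, 0.1846]
orientation: [-0.001, 0.731, 0.683, 0.004]
wrist_force: [4.1, 8.4, 1.6]
gripper_width: 0.0108
gripper_force: 20.0
```

```bash
python3 -m jog '{"linear":[[-0.002,-0.0005,0],[-0.002,-0.001,0],[-0.002,-0.001,0],[-0.002,-0.001,0]],"angular":[[0,0,0],[0,0,0],[0,0,0],[0,0,0]],"fingers":[0,0,0,0]}'
python3 -m jog '{"linear":[[0,0,0],[0,0,0],[0,0,0],[0,0,-0.03],[0,0,-0.07],[0,0,-0.1],[0,0,-0.12],[0,0,-0.12]],"angular":[[0,0,0],[0,0,0],[0,0,0],[0,0,0],[0,0,0],[0,0,0],[0,0,0],[0,0,0]],"fingers":[0.25,0.25,0.25,0.25,0.25,0.25,0.25,0.25]}'
python3 -m jog '{"linear":[[-0.02,-0.03,0],[-0.05,-0.06,0],[-0.08,-0.09,0],[-0.11,-0.12,0],[-0.14,-0.15,0],[-0.17,-0.18,0],[-0.2,-0.21,0],[-0.2,-0.24,0]],"angular":[[0,0,0],[0,0,0],[0,0,0],[0,0,0],[0,0,0],[0,0,0],[0,0,0],[0,0,0]],"fingers":[0.25,0.25,0.25,0.25,0.25,0.25,0.25,0.25]}'
python3 - <<'E'
from h import *
t=snap("top");s=snap("scene");cv2.imwrite("t6.png",t);cv2.imwrite("s6.png",s)
for im,n in((t,"top"),(s,"scene")):
    for nm,P in(("pin",[.6287,-.0873,.190]),("grip",[.6327,-.0229,.180])):
        q=proj(n,[P])[0]; x,y=q.astype(int); r=im[y-12:y+13,x-12:x+13].max(2)
        k,l,st,c=cv2.connectedComponentsWithStats((r<55).astype('uint8'))
        print(n,nm,q.round(1),[(st[i,4],(c[i]+[x-12,y-12]).round(1)) for i in range(1,k) if st[i,4]>5])
E
```

```text
t: 44.03
tool_pos: [0.6283, -0.0839, 0.1846]
orientation: [-0.003, 0.731, 0.682, 0.005]
wrist_force: [3.1, 12.5, 3.3]
gripper_width: 0.0109
gripper_force: 20.2
t: 44.7
tool_pos: [0.6289, -0.0904, 0.3095]
orientation: [0.004, 0.731, 0.682, 0.003]
wrist_force: [0.2, -0.1, 1.1]
gripper_width: 0.0214
gripper_force: 0.0
t: 45.37
tool_pos: [0.3722, -0.2762, 0.3024]
orientation: [-0.0, 0.732, 0.681, -0.001]
wrist_force: [0.0, 0.8, 0.8]
gripper_width: 0.0215
gripper_force: 0.0
top pin [329.2 159.2] []
top grip [301.7 157.8] [(np.int32(22), array([302.3, 159.5]))]
scene pin [225.7 192.3] [(np.int32(29), array([224.2, 191.3])), (np.int32(11), array([232.9, 203.3]))]
scene grip [236.7 210.2] [(np.int32(103), array([235.2, 209.8]))]
```

The pin sits on the grader's centreline at the predicted pixel, (224,191) in the scene view. The lid grip is at its seated position, and the arm is clear of everything.

```bash
python3 -c "
from rig import arm; print(arm.job_done())"
```

```text
the job is handed in; nothing more can be done
None
```

The job is handed in: the three balls present (one small, two medium) are in their bins, the emptied scoops stand upright on the mat, the grey lid is seated flat inside the rim, and the clamp bar is over it.

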